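Swing out the crimping station's prop leg and load a pin header bar

TASK

Push the crimping station's folding prop leg out until it comes up against its stop, and press on there for a moment with about 10 newtons of finger pressure so that it is bedded, never shoving it harder than half as much again. Then lower the steel pin header bar, pins up, into the die nest and onto the prop's roller, still holding it as it goes down, and slide it gently home against the brass end stop before you let go. Leave the connector tray, the test tube and the probe where they are.

Things in the scene. Friction and masses are not known exactly. Their poses are not given: they have to be found in the camera images.
- station: Dark cast iron lever crimping station, bolted down. Origin on the desk under the middle of the die nest; x points back to the column, y along the work line to the prop leg's side, z up. Base plate x -90 to 140, y -65 to 65, 18 mm high. Column x 75 to 135. Head x -30 to 135, y +-23, z 162 to 218 overhangs the nest; punch under it down to z 121. Fixed lever parked up, y -25 to -60, to z 370.
- nest (a point): Middle of the die nest's floor: station x 0, y 0, z 50 mm; axes as the station. The nest is a straight open-topped channel along y, from y -40 to +40 mm, 17 mm wide; its rails rise 12 mm above the floor, their top 5 mm a 45 degree lead-in (27 mm wide at the top). The bar goes in from above, under the punch (71 mm above this point).
- end_stop: Brass end stop block that closes the -y end of the nest, 34 mm wide, 27 mm tall (top 77 mm above the desk). Origin at the foot of its working face, in the middle of the nest floor (station x 0, y -40, z 50 mm); axes as the station. A finely set stop: the bar may push on it with less than 20 N.
- hinge (a point): Foot of the prop leg's upright hinge pin, on the desk: station x 0, y 85, z 0 mm; axes as the station. Hinge and stop lugs reach up to z 44 mm, within 30 mm of the pin. The leg is a flat steel arm, 18 mm wide, top at z 29 mm, from the pin out to the orange roller rest. Folded (or nearly: up to 35 degrees ajar) it points to the station's -x; it swings out, clockwise from above, to the station's +y.
- rest (a point): On the prop leg: top middle of the steel roller, 135 mm from the pin, 50 mm above the desk; frame x points to the pin, z up. Roller 56 mm long across the arm, between upright orange cheek plates 36 mm long, outer faces 34 mm either side of this point, z 22 to 64 mm: push on these. The hinge drags with 2 N here and stays where left.
- leg: The folding prop leg; origin at the foot of the hinge pin, its -x runs along the arm to the rest. The stop is a set screw with a slightly springy buffer: set within 6.5 degrees either side of square to the station's x, differently each time, so find it by feel. Bedded: finger push over 7 N for 0.25 s with the leg at its stop. A push of over 16 N would strain the hinge.
- bar: Loose steel pin header bar, 300 mm long (its y), 14 mm wide (its x), 14 mm tall, with a row of brass pins along the middle of its top up to z 25 mm; about 0.45 kg, both ends alike. Origin at the centre of its underside. Home, its end touches the end stop, its other end lies on the roller, and its origin lies at station x 0, y +110, z 50 mm.
- tray: White nylon connector shell tray, 100 x 130 x 22 mm, loose, origin under its centre. Not to be moved.
- tube: Green glass test tube of spare jumpers with a cork, 134 mm tall, in a 50 mm square wooden foot, loose, origin under its centre. Not to be moved.
- probe: Black oscilloscope probe lying on the desk, about 150 mm long (its y), 13 mm tall, loose, origin under its middle. Not to be moved.

How it is judged:
On the way, in this order (a step that is already met when the one before it is completed fails the run):
1. the prop leg is out and pressed against its stop by the fingers with more than 7 N (x of rest in the frame of station between -0.0185 and 0.0185 m and y of rest in the frame of station above 0.21 m and contact force between the fingers and leg above 7 N), for 0.25 s.
2. the bar, still held, lies down in the nest and on the roller (z of bar in the frame of station between 0.047 and 0.0535 m and x of bar in the frame of station between -0.006 and 0.006 m and angle between the y axis of bar and the y axis of station, either way round below 0.045 rad and contact force between the fingers and bar above 2 N), for 0.1 s.
At the end, for the whole second after the job is handed in: The leg stands swung out (roller within 18.5 mm of the work line); the bar rests released and still, pins up, down in the nest (within 6 mm and 0.045 rad of its line) with its outer part on the roller and its end against the end stop (gap under 2.5 mm) (x of rest in the frame of station between -0.0185 and 0.0185 m and y of rest in the frame of station above 0.21 m and z of bar in the frame of station between 0.047 and 0.0525 m and x of bar in the frame of station between -0.006 and 0.006 m and angle between the y axis of bar and the y axis of station, either way round below 0.045 rad and y of bar in the frame of end_stop between 0.147 and 0.1525 m and angle between bar's own z axis and vertical below 0.1 rad and linear speed of bar below 0.01 m/s); the robot touches nothing.
It fails at once if the fingers push on the leg with more than 16 N (contact force between the fingers and leg above 16 N).
It fails at once if the bar is driven against the end stop with more than 20 N (contact force between bar and end_stop above 20 N).
It fails at once if the tray is disturbed (10 mm) (distance of tray from where it was at the start of the episode above 0.01 m).
It fails at once if the test tube is disturbed (10 mm) or tipped (distance of tube from where it was at the start of the episode above 0.01 m or angle between tube's own z axis and vertical above 0.15 rad).
It fails at once if the probe is disturbed (10 mm) (distance of probe from where it was at the start of the episode above 0.01 m).
It also fails if it takes over 72 s, if anything falls off the work surface, if the arm or the gripper's body presses on something with over 40 N, if the wrist force passes 120 N, or if a joint passes its speed limit or range.

ROBOT

A 6-joint arm with a two-finger parallel gripper is mounted at the origin on the work surface. World frame = base frame: x ahead of the robot, y to its left, z up, the work surface at z = 0. Lengths are in m, angles in rad, forces in N, time in s.
With the tool pointing down it reaches from about 0.425 to 0.95 m from the base axis. Payload 14.7 kg.
Tool frame: the origin (TCP) lies at the very end of the fingers, on their centre line; the grasp point (between the pads) lies 19 mm behind it; x points along the fingers, y is the direction in which the jaws open and shut, and the axes are right-handed (so a half turn about x gives the same grasp; the last joint's range is limited). The gripper opens to 85 mm and grips with 20 to 120 N. Pads are 22 mm wide; open, the fingers measure 114 mm over their backs; the gripper's body (76 mm by 85 mm) begins 54 mm behind the grasp point. The pads swing forward as they close: fully open they stand 13 mm farther back than shut.
Start: joints at [1.142, 0.48, 1.596, -0, 1.065, -0.047], TCP at [0.242, 0.603, 0.194] pointing down, gripper open.
Joint ranges: [-2.75, 2.75], [-0.82, 2.05], [0.23, 2.67], [-1.56, 4.7], [0.09, 2.69], [-2.92, 2.92]. Speed limits (rad/s): [1.89, 1.89, 2.39, 3.01, 3.01, 3.01].

INTERFACE

Orientations are given as a unit quaternion [x, y, z, w].
In Python, from bench import manip gives the robot as it stands.
- The arm moves only by the tool jog_arm, never from a script. Its argument "targets" is a list that holds one entry, the list of rows, each a list of 7 numbers: the shift along the tool's x, y, z in m, then the turn, a rotation vector about the tool's x, y, z in rad, then the opening, from 0 (shut) to 1 (fully open). In form: [[[dx, dy, dz, wx, wy, wz, jaw], ...]]. A call has 1 to 8 rows; each row is the pose to reach, as a shift and turn from the pose commanded when the call began, along the tool's axes at that moment; what a row does not reach only later rows make up. A row lasts 1/12 s, in which the tool goes at most 41.7 mm and 7.16 degrees, less where a joint would pass 70% of its speed; a pose out of reach is approached as far as the arm can. A call with a gripper value outside its range is refused whole. The fingers move at their own pace and stop on an object; "newtons" is the grip in N (left out, the last holds). Time passes only in rows, so rows that repeat a pose let the fingers close. It gives the time, the measured TCP pose, the force and the opening at its end, in the units of the state.
- manip.get_obs(): the state, without advancing time (a new reading comes with each control period).
- manip.get_image(name): name is "scene" or "top" or "wrist"; returns a dict with "frame" (384x512x3 uint8, red, green, blue), "range_z" (384x512 float32, m along the optical axis (not along the pixel's ray), 0 where there is no reading), "vfov" (degrees; the focal length in pixels is half the picture's height over the tangent of half this angle, whatever the lens; pixels are square), "cx", "cy" (the principal point, pixels), "cam_to_world" (4x4, takes a point from camera to world coordinates). Camera axes: x right, y up, looking along -z (the intrinsics and any distortion apply to the point x, -y, -z); pixel columns grow to the right and rows downward; lengths in m; the calibration is good to about 2 mm. A picture is of the moment at which its call begins.
- manip.close_job(): hands the job in, once; it reports no verdict.
Trained networks look in the newest picture that a camera, given by its name, has taken for a name from the list of things; names that differ only in an ending like _2 or _b are one class to them, and where a whole thing is asked for, a point or a joint stands for the part that bears it (a point fixed in the world has none). Each returns a list of dicts, best first, with "p" (0 to 1); they miss things now and then, are a little off and sometimes report something else, mostly with a low value. They report only what shows in the picture. A call takes as long as a camera call.
- manip.trace(camera, target): "pixels" (384x512 bool, what is visible of it) and "bbox" ([left, top, right, bottom] in pixels, round what is visible of it).
The state is a dict: "clock": time; "joint_positions": joint angles; "qd": joint speeds; "tau": joint torques, N m; "ee_pos": TCP position; "orientation": TCP orientation; "ft_force": force on the tool from outside, world axes, zero at the start; "wrist_torque": the same for the moment, N m; "width": finger opening in m.
Only numpy, scipy, OpenCV 4.12 (cv2) and the standard library are available. Lean on these libraries where they do the work, as an engineer would, in place of code of your own. Each camera call takes 0.05 s, during which the arm holds its last target.

## Working session

There is one attempt and no reset: what is moved stays moved. The work goes in short steps, Python scripts to look and compute and a tool call to move; the robot and the scene stay as the last step left them, time stands still between calls to the robot, and variables do not carry over. Pictures are saved under pics/ and viewed, and the job is handed in when it is done.

Besides the shell and the picture viewer there is one more tool, called after "Request:" in YAML: its name, and indented under it one key for each argument. jog_arm: Moves the arm, as the interface text tells. Its arguments: {"type":"object","properties":{"targets":{"type":"array"},"newtons":{"type":"number"}},"required":["targets"]}

```bash
ls; mkdir -p pics; cat > h.py <<'E'
import numpy as np, cv2
from bench import manip
def shot(cam,fn=None):
    d=manip.get_image(cam)
    if fn: cv2.imwrite('pics/'+fn,d['frame'][:,:,::-1])
    return d
def world(d,mask=None):
    H,W=d['range_z'].shape
    f=H/2/np.tan(np.radians(d['vfov'])/2)
    v,u=np.mgrid[0:H,0:W]
    z=d['range_z']
    P=np.stack([(u-d['cx'])/f*z,-(v-d['cy'])/f*z,-z,np.ones_like(z)],-1)
    X=(P@np.array(d['cam_to_world']).T)[...,:3]
    X[z<=0]=np.nan
    return X
def proj(d,p):
    H=384;f=H/2/np.tan(np.radians(d['vfov'])/2)
    q=np.linalg.inv(d['cam_to_world'])@np.append(p,1)
    return d['cx']+f*q[0]/-q[2], d['cy']-f*q[1]/-q[2]
E
python3 - <<'E'
from h import *
print({k:np.round(v,3) for k,v in manip.get_obs().items()})
for c in ['scene','top','wrist']:
    d=shot(c,c+'0.png'); print(c,{k:(v.shape if hasattr(v,'shape') and v.size>16 else v) for k,v in d.items()})
    np.savez('/tmp/%s0.npz'%c,**d)
    for t in ['station','end_stop','leg','bar','tray','tube','probe','rest']:
        try:
            r=manip.trace(c,t); print(t,[(round(x['p'],2),x['bbox']) for x in r])
        except Exception as e: print(t,e)
E
```

```text
pics
{'clock': np.float64(0.0), 'joint_positions': array([ 1.142,  0.481,  1.597,  0.   ,  1.065, -0.047]), 'qd': array([-0.   , -0.001,  0.   ,  0.   , -0.002,  0.   ]), 'tau': array([ 4.0000e-03, -9.5064e+01, -4.3018e+01,  0.0000e+00,  1.2000e-02,
       -0.0000e+00]), 'ee_pos': array([0.242, 0.603, 0.194]), 'orientation': array([ 0.134,  0.694, -0.135,  0.694]), 'ft_force': array([ 0.446,  0.397, -0.159]), 'wrist_torque': array([ 0.023,  0.016, -0.014]), 'width': np.float64(0.086)}
scene {'frame': (384, 512, 3), 'range_z': (384, 512), 'vfov': 54.94305423414417, 'cx': 257.85607340571494, 'cy': 186.26841712623576, 'cam_to_world': array([[ 0.83959428, -0.39522314,  0.37266621,  0.93795308],
       [ 0.54298737,  0.63041842, -0.55474077, -0.60448323],
       [-0.01568925,  0.66811023,  0.74389688,  0.80749578],
       [ 0.        ,  0.        ,  0.        ,  1.        ]])}
station [(0.79, [217.9, 141.7, 317.4, 271.0]), (0.69, [273.3, 108.0, 335.4, 154.3])]
end_stop [(0.47, [240.3, 216.5, 256.1, 232.2])]
leg [(0.71, [215.7, 144.8, 316.4, 271.6]), (0.45, [243.8, 155.6, 272.1, 167.9])]
b
[... 926 characters left out ...]
96.7])]
tube [(0.72, [221.3, 110.2, 238.8, 143.6])]
probe [(0.55, [364.4, 174.7, 367.2, 213.3])]
rest [(0.94, [213.7, 191.2, 259.7, 235.1])]
wrist {'frame': (384, 512, 3), 'range_z': (384, 512), 'vfov': 61.963983637193415, 'cx': 252.779565861519, 'cy': 191.78630340820249, 'cam_to_world': array([[ 3.72039829e-01, -8.89839336e-01, -2.64144508e-01,
         1.74216816e-01],
       [ 9.28216705e-01,  3.56554028e-01,  1.06221344e-01,
         6.30103213e-01],
       [-3.38142246e-04, -2.84701916e-01,  9.58616036e-01,
         3.73624131e-01],
       [ 0.00000000e+00,  0.00000000e+00,  0.00000000e+00,
         1.00000000e+00]])}
station []
end_stop []
leg []
bar []
tray []
tube []
probe []
rest []
```

View pics/scene0.png

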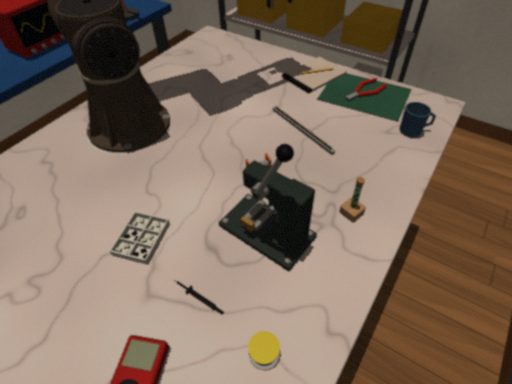

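View pics/top0.png

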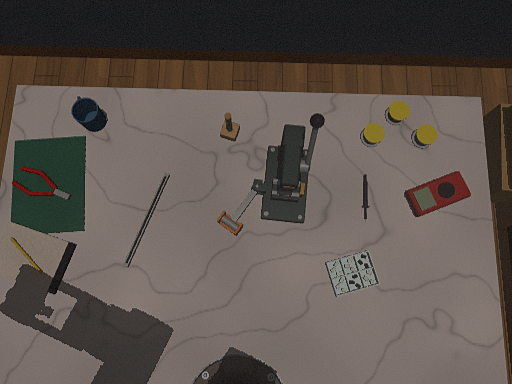

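View pics/wrist0.png

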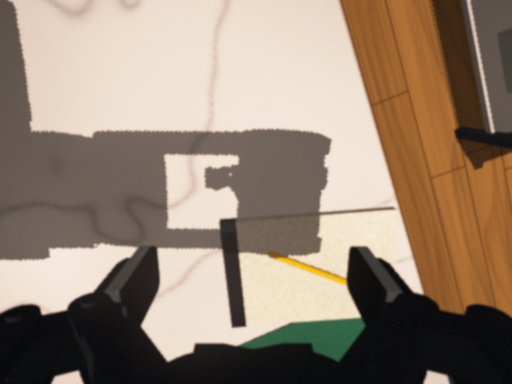

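```bash
python3 - <<'E'
from h import *
d=dict(np.load('/tmp/top0.npz')); X=world(d)
im=d['frame'][:,:,::-1]
c=im[95:265,110:330]; cv2.imwrite('pics/topcrop.png',cv2.resize(c,None,fx=3.5,fy=3.5,interpolation=cv2.INTER_CUBIC))
c=X[95:265,200:330,2]; c=np.clip(c/0.08*255,0,255); c=np.nan_to_num(c).astype('uint8')
cv2.imwrite('pics/topz.png',cv2.resize(cv2.applyColorMap(c,cv2.COLORMAP_JET),None,fx=3.5,fy=3.5,interpolation=cv2.INTER_NEAREST))
d=dict(np.load('/tmp/scene0.npz'));im=d['frame'][:,:,::-1]
c=im[95:275,200:380]; cv2.imwrite('pics/scenecrop.png',cv2.resize(c,None,fx=3.3,fy=3.3,interpolation=cv2.INTER_CUBIC))
E
```

```text
(no output)
```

View pics/topcrop.png

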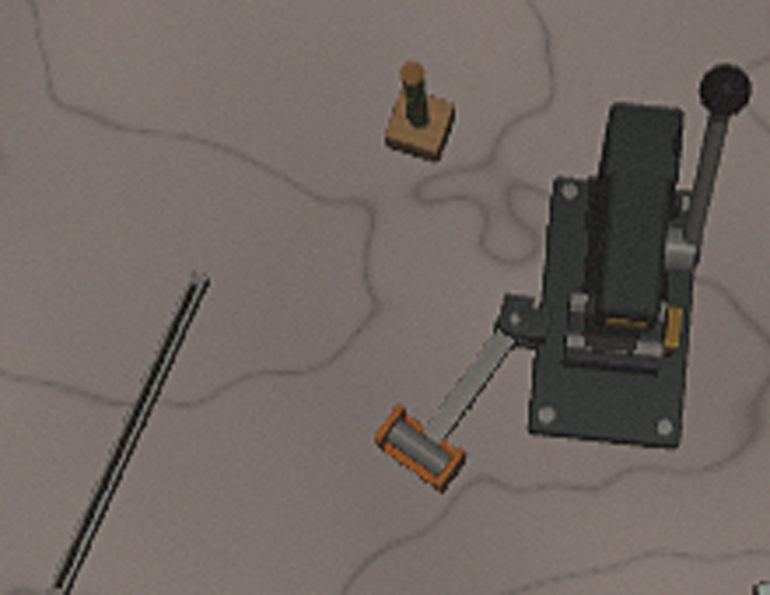

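View pics/topz.png

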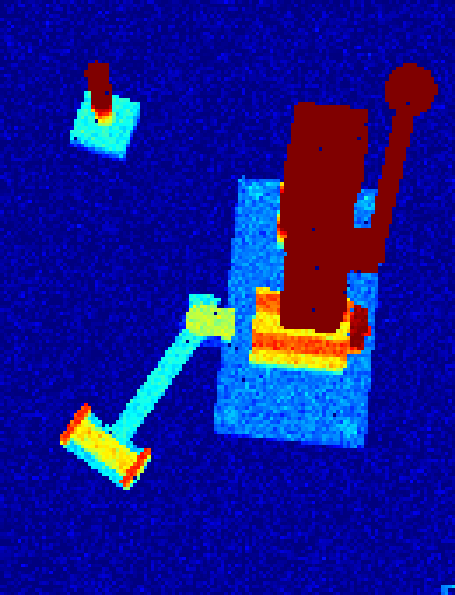

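View pics/scenecrop.png

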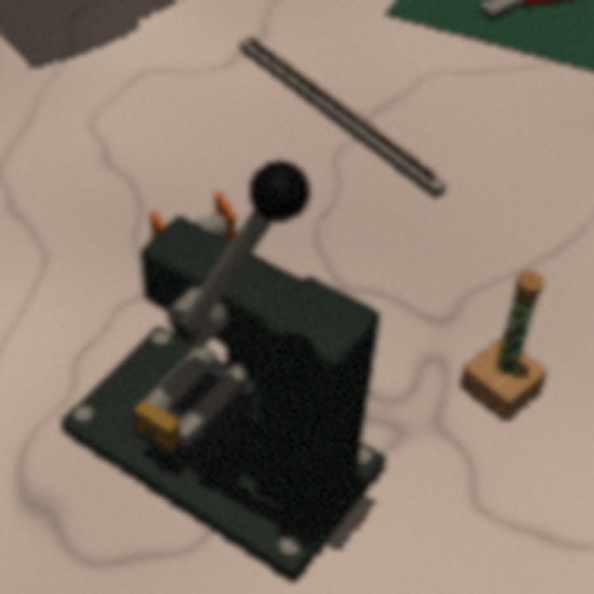

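```bash
cat > fit.py <<'E'
from h import *
from scipy.optimize import minimize
# model-based fit: station pose (x,y,th) s.t. points from a height band match rectangle silhouettes
def sel(X,zlo,zhi,box):
    m=(X[...,2]>zlo)&(X[...,2]<zhi)&(X[...,0]>box[0])&(X[...,0]<box[1])&(X[...,1]>box[2])&(X[...,1]<box[3]); return X[m]
for c in ['top','scene']:
    d=dict(np.load('/tmp/%s0.npz'%c)); X=world(d)
    print(c,'desk z',np.nanmedian(X[...,2]))
    P=sel(X,0.013,0.023,(0.15,0.75,-0.3,0.2)).astype(np.float32)
    # largest cluster near station
    m=(X[...,2]>0.013)
    r=cv2.connectedComponentsWithStats(((X[...,2]>0.013)&(X[...,2]<0.023)).astype('uint8'))
    i=1+np.argsort(-r[2][1:,4])[:6]
    for k in i:
        Q=X[r[1]==k][:,:2].astype(np.float32); rect=cv2.minAreaRect(Q)
        print('plate?',r[2][k,:5],np.round(rect[0],4),np.round(rect[1],4),round(rect[2],2))
    # bar/tube etc
    b=((X[...,2]>0.008)&(X[...,0]>0.1)&(X[...,0]<0.8)&(np.abs(X[...,1])<0.5)).astype('uint8')
    r=cv2.connectedComponentsWithStats(b)
    for k in range(1,r[0]):
        if r[2][k,4]<40: continue
        Q=X[r[1]==k]; rect=cv2.minAreaRect(Q[:,:2].astype(np.float32))
        print(r[2][k,:5],np.round(rect[0],4),np.round(rect[1],4),round(rect[2],2),'z',np.round(np.percentile(Q[:,2],[50,95]),3))
E
python3 fit.py
```

```text
top desk z 0.0008654738412341434
plate? [   0  221   75   73 1999] [0.3988 0.615 ] [0.2171 0.1512] 73.02
plate? [ 259  145   49   78 1396] [ 0.6414 -0.1194] [0.1418 0.2297] 85.48
plate? [194 357  87  27 996] [0.1056 0.001 ] [0.0679 0.2363] 1.67
plate? [ 12 166  57  34 425] [0.6116 0.609 ] [0.1802 0.08  ] 68.5
plate? [123 173  46  94 407] [0.5207 0.2874] [0.0156 0.2973] 70.16
plate? [362 180   7  27  67] [ 0.6167 -0.3692] [0.0184 0.0821] 83.67
[ 217  113  108  122 4695] [ 0.6186 -0.111 ] [0.2188 0.3778] 56.56 z [0.049 0.306]
[220 117  18  24 203] [0.792  0.0536] [0.0492 0.0267] 74.47 z [0.032 0.129]
[ 76 119  23  13 141] [0.7946 0.4764] [0.0106 0.0449] 0.08 z [0.061 0.093]
[361 132  24  15 201] [ 0.7845 -0.3912] [0.0307 0.0629] 0.08 z [0.043 0.048]
[123 173  46  94 525] [0.5203 0.2881] [0.0186 0.3013] 70.71 z [0.016 0.022]
[362 174   7  37 134] [ 0.6217 -0.3672] [0.0185 0.1133] 86.91 z [0.014 0.018]
[405 188   8  17  88] [ 0.6097 -0.493 ] [0.0456 0.0141] 2.1 z [0.033 0.04 ]
[326 250  54  47 800] [ 0.3798 -0.3244] [0.0998 0.1378] 17.19 z [0.016 0.026]
[203 356  71  24 838] [ 0.1205 -0.
[... 650 characters left out ...]
399 103  12  27  65] [0.7948 0.4748] [0.0097 0.0475] 0.22 z [0.073 0.091]
[129 105  41  46 515] [ 0.1208 -0.0023] [0.0414 0.1914] 0.12 z [0.015 0.08 ]
[272 106  63  48 356] [0.5202 0.285 ] [0.0194 0.3014] 69.69 z [0.015 0.022]
[ 218  144   99  127 6782] [ 0.6028 -0.1042] [0.2136 0.3455] 59.15 z [0.086 0.31 ]
[339 177  22  40 187] [0.7919 0.05  ] [0.0497 0.0275] 74.06 z [0.031 0.134]
[ 109  212   60   52 1302] [ 0.3765 -0.3212] [0.103  0.1324] 16.84 z [0.015 0.024]
[174 280  49  35 252] [ 0.6038 -0.3696] [0.0201 0.1434] 85.11 z [0.012 0.016]
[248 331  24  31 431] [ 0.7833 -0.3913] [0.0334 0.0635] 0.01 z [0.043 0.045]
[150 338  19  15  95] [ 0.61   -0.4939] [0.04   0.0131] 3.86 z [0.035 0.039]
```

```bash
cat >> h.py <<'E'
from scipy.spatial.transform import Rotation as R
def axes():
    o=manip.get_obs(); M=R.from_quat(o['orientation']).as_matrix(); return o,M
def plan(pos,yaw,ref=None):
    """tool pointing down, tool y axis at world angle yaw(deg); returns shift, rotvec in tool frame"""
    o,M=axes()
    p0=np.array(o['ee_pos'])
    c,s=np.cos(np.radians(yaw)),np.sin(np.radians(yaw))
    x=np.array([0,0,-1.]);y=np.array([c,s,0]);z=np.cross(x,y)
    T=np.stack([x,y,z],1)
    rv=R.from_matrix(M.T@T).as_rotvec()
    return np.round(M.T@(np.array(pos)-p0),4),np.round(rv,4)
def st(o=None):
    o=o or manip.get_obs(); M=R.from_quat(o['orientation']).as_matrix()
    print('t',round(float(o['clock']),2),'p',np.round(o['ee_pos'],4),'yaw_y',round(np.degrees(np.arctan2(M[1,1],M[0,1])),2),'tilt',round(np.degrees(np.arccos(-M[2,0])),2),'F',np.round(o['ft_force'],2),'w',round(float(o['width']),4),'q',np.round(o['joint_positions'],2))
E
python3 - <<'E'
from h import *
st(); o,M=axes(); print(np.round(M,3))
for c in ['top','scene']:
    d=dict(np.load('/tmp/%s0.npz'%c)); X=world(d)
    fr=d['frame'].astype(int)
    org=(fr[...,0]>fr[...,2]*1.8+20)&(X[...,2]>0.015)&(X[...,0]>0.4)&(X[...,0]<0.6)&(X[...,1]>-0.02)&(X[...,1]<0.12)
    reg=(X[...,2]>0.035)&(X[...,2]<0.075)&(X[...,0]>0.42)&(X[...,0]<0.62)&(X[...,1]>-0.015)&(X[...,1]<0.12)
    r=cv2.minAreaRect(X[reg][:,:2].astype(np.float32)); print(c,'rest',reg.sum(),np.round(r[0],4),np.round(r[1],4),r[2])
    arm=(X[...,2]>0.025)&(X[...,2]<0.033)&(X[...,0]>0.5)&(X[...,0]<0.62)&(X[...,1]>-0.03)&(X[...,1]<0.12)
    r=cv2.minAreaRect(X[arm][:,:2].astype(np.float32)); print(c,'arm',arm.sum(),np.round(r[0],4),np.round(r[1],4),r[2])
    s=(X[...,2]>0.044)&(X[...,2]<0.053)&reg
    print('roller',np.round(np.nanmean(X[s],0),4))
    s=(X[...,2]>0.059)&(X[...,2]<0.069)&reg
    n,lab,stt,_=cv2.connectedComponentsWithStats(s.astype('uint8'))
    for k in range(1,n):
        if stt[k,4]>4: print('cheek',stt[k,4],np.round(X[lab==k].mean(0),4))
E
```

```text
t 1.35 p [0.2422 0.6032 0.1942] yaw_y 68.13 tilt 0.0 F [-0.23  0.84  0.77] w 0.0852 q [ 1.14  0.48  1.6   0.    1.07 -0.05]
[[-0.     0.373  0.928]
 [-0.     0.928 -0.373]
 [-1.    -0.    -0.   ]]
top rest 229 [0.5373 0.0185] [0.0698 0.0993] 56.751243591308594
top arm 234 [0.5502 0.0055] [0.0513 0.1408] 44.90517807006836
roller [0.5101 0.0353 0.0491]
cheek 30 [0.5285 0.0613 0.0651]
cheek 26 [0.4927 0.0109 0.0659]
scene rest 115 [0.5084 0.0357] [0.0692 0.0355] 55.21630859375
scene arm 1 [0.5331 0.0544] [0. 0.] 0.0
roller [0.5197 0.0473 0.0491]
cheek 24 [0.5274 0.0605 0.0639]
cheek 18 [0.4868 0.0123 0.0642]
```

```bash
python3 - <<'E'
from h import *
print(plan((0.4727,-0.0174,0.19),-35))
E
```

```text
(array([ 0.0042, -0.49  ,  0.4452]), array([1.7999, 0.    , 0.    ]))
```

Request:
jog_arm:
  targets:
    - [[0.004, -0.49, 0.445, 1.8, 0, 0, 0], [0.004, -0.49, 0.445, 1.8, 0, 0, 0], [0.004, -0.49, 0.445, 1.8, 0, 0, 0], [0.004, -0.49, 0.445, 1.8, 0, 0, 0], [0.004, -0.49, 0.445, 1.8, 0, 0, 0], [0.004, -0.49, 0.445, 1.8, 0, 0, 0], [0.004, -0.49, 0.445, 1.8, 0, 0, 0], [0.004, -0.49, 0.445, 1.8, 0, 0, 0]]
  newtons: 40

```text
clock: 2.02
ee_pos: [0.3584, 0.2889, 0.1924]
orientation: [0.452, 0.544, -0.452, 0.544]
ft_force: [0.5, 0.6, 0.7]
width: 0.0002
```

```bash
python3 - <<'E'
from h import *
st();print(plan((0.4727,-0.0174,0.19),-35))
E
```

```text
t 2.02 p [0.3584 0.2889 0.1924] yaw_y 10.5 tilt 0.03 F [0.52 0.56 0.71] w 0.0002 q [ 0.61  0.22  2.02 -0.    0.91  0.43]
(array([0.0023, 0.0565, 0.322 ]), array([ 7.941e-01, -4.000e-04, -4.000e-04]))
```

Request:
jog_arm:
  targets:
    - [[0.002, 0.056, 0.322, 0.794, 0, 0, 0], [0.002, 0.056, 0.322, 0.794, 0, 0, 0], [0.002, 0.056, 0.322, 0.794, 0, 0, 0], [0.002, 0.056, 0.322, 0.794, 0, 0, 0], [0.002, 0.056, 0.322, 0.794, 0, 0, 0], [0.002, 0.056, 0.322, 0.794, 0, 0, 0], [0.002, 0.056, 0.322, 0.794, 0, 0, 0], [0.002, 0.056, 0.322, 0.794, 0, 0, 0]]

```text
clock: 2.68
ee_pos: [0.4744, -0.0177, 0.1905]
orientation: [0.627, 0.327, -0.627, 0.327]
ft_force: [2.1, 0.5, -0.4]
width: -0.0001
```

```bash
python3 - <<'E'
from h import *
d=shot('wrist','w1.png'); np.savez('/tmp/w1.npz',**d); st();print(plan((0.4727,-0.0174,0.035),-35))
E
```

```text
t 2.73 p [ 0.477  -0.022   0.1906] yaw_y -34.81 tilt 0.2 F [ 2.98 -3.74  0.2 ] w -0.0001 q [-0.11  0.24  1.99 -0.    0.91  0.5 ]
(array([ 0.1556, -0.0067, -0.0013]), array([ 0.0033,  0.0001, -0.0035]))
```

View pics/w1.png

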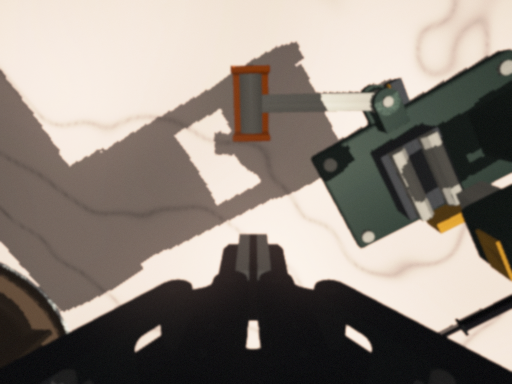

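```bash
python3 - <<'E'
from h import *
d=dict(np.load('/tmp/w1.npz')); X=world(d)
print('desk',np.nanmedian(X[50:60,20:120,2]))
cv2.imwrite('pics/w1z.png',cv2.resize(np.nan_to_num(np.clip(X[30:270,220:512,2]/0.09*255,0,255)).astype('uint8'),None,fx=2.5,fy=2.5,interpolation=cv2.INTER_NEAREST))
cv2.imwrite('pics/w1c.png',cv2.resize(d['frame'][30:270,220:512,::-1],None,fx=2.5,fy=2.5,interpolation=cv2.INTER_CUBIC))
m=((X[...,2]>0.035)&(X[...,2]<0.075)).astype('uint8'); m[150:]=0; m[:,:225]=0;m[:,290:]=0
r=cv2.minAreaRect(X[m>0][:,:2].astype(np.float32)); print('rest',m.sum(),np.round(r[0],4),np.round(r[1],4),r[2])
for u,v in [(388,101),(250,103),(331,166),(318,158),(366,246)]: print(u,v,np.round(X[v,u],4))
E
```

```text
desk -0.0002969597182974626
rest 1990 [0.5094 0.0375] [0.068  0.0355] 55.83892822265625
388 101 [ 0.6222 -0.038   0.0426]
250 103 [0.5097 0.0382 0.0493]
331 166 [ 0.5442 -0.0685  0.0221]
318 158 [ 0.5375 -0.0541  0.0167]
366 246 [ 0.5293 -0.1901  0.    ]
```

View pics/w1c.png

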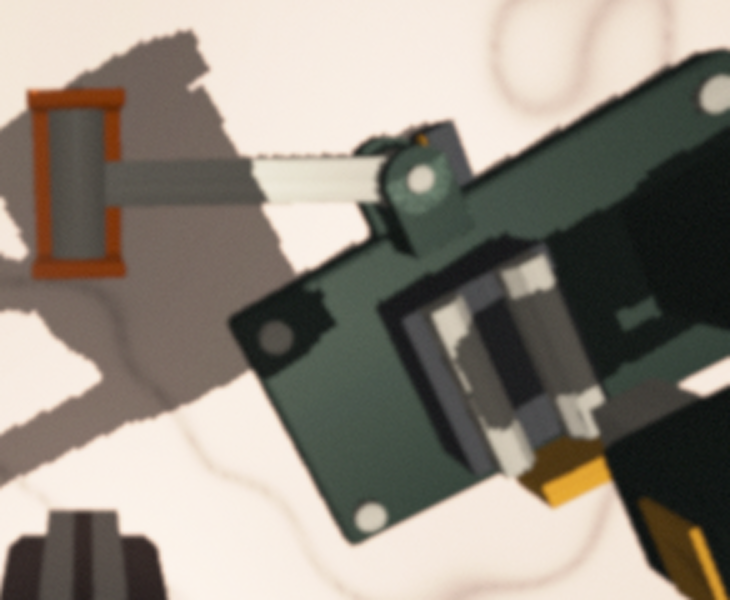

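Request:
jog_arm:
  targets:
    - [[0, 0, 0, 0, 0, 0, 0], [0, 0, 0, 0, 0, 0, 0], [0, 0, 0, 0, 0, 0, 0]]

```text
clock: 2.98
ee_pos: [0.4733, -0.0145, 0.1901]
orientation: [-0.626, -0.329, 0.626, -0.328]
ft_force: [-1.0, -0.4, 0.3]
width: -0.0001
```

```bash
python3 - <<'E'
from h import *
st();d=shot('wrist','w2.png'); np.savez('/tmp/w2.npz',**d); st();print(plan((0.4727,-0.0174,0.035),-35))
X=world(d)
m=((X[...,2]>0.035)&(X[...,2]<0.075)).astype('uint8'); m[150:]=0; m[:,:225]=0;m[:,290:]=0
r=cv2.minAreaRect(X[m>0][:,:2].astype(np.float32)); print('rest',m.sum(),np.round(r[0],4),np.round(r[1],4),r[2])
# base plate edges: region z 13-24mm
m=((X[...,2]>0.012)&(X[...,2]<0.024)).astype('uint8'); m[:,:300]=0
n,lab,s,_=cv2.connectedComponentsWithStats(m); k=1+np.argmax(s[1:,4]); P=X[lab==k]
np.save('/tmp/plate.npy',P)
th=np.radians(-5); a=np.array([np.cos(th),np.sin(th)]);b=np.array([-np.sin(th),np.cos(th)])
x=P[:,:2]@a;y=P[:,:2]@b
print(s[k],'xmin',np.percentile(x,[0,1,2]),'ymax',np.percentile(y,[98,99,100]))
# edges: fit line of max y per x-bin, min x per y-bin
def line(t,v,f,lo,hi):
    bins=np.arange(lo,hi,0.003);T=[];V=[]
    for q in bins:
        i=(t>=q)&(t<q+0.003)
        if i.sum()>3: T.append(q+.0015);V.append(f(v[i]))
    T=np.array(T);V=np.array(V);c=np.polyfit(T,V,1)
    for _ in range(3):
        e=V-np.polyval(c,T);i=abs(e)<max(0.0008,1.5*np.std(e));c=np.polyfit(T[i],V[i],1)
    return c,np.std(V-np.polyval(c,T)),len(T)
print('front',line(y,x,np.min,y.max()-0.12,y.max()-0.01))
print('left',line(x,y,np.max,x.min()+0.01,x.min()+0.2))
E
```

```text
t 2.98 p [ 0.4733 -0.0145  0.1901] yaw_y -34.65 tilt 0.02 F [-1.04 -0.42  0.29] w -0.0001 q [-0.09  0.24  1.99  0.    0.91  0.51]
t 3.03 p [ 0.4733 -0.0141  0.1902] yaw_y -34.6 tilt 0.02 F [-0.05 -0.41 -0.17] w -0.0002 q [-0.09  0.24  1.99  0.    0.91  0.51]
(array([0.1552, 0.0014, 0.003 ]), array([0.0069, 0.    , 0.0003]))
rest 1957 [0.51   0.0383] [0.0698 0.0352] 55.75963592529297
[  315    52   197   198 13027] xmin [0.53269768 0.5344075  0.5358008 ] ymax [-0.0036447  -0.00307646 -0.00173671]
front (array([-0.0102121 ,  0.53267021]), np.float64(0.00018999322169043113), 37)
left (array([ 0.00850943, -0.00848964]), np.float64(0.00545914912087996), 64)
```

Request:
jog_arm:
  targets:
    - [[0.04, 0, 0.002, 0, 0, 0, 0], [0.08, 0, 0.002, 0, 0, 0, 0], [0.12, 0, 0.002, 0, 0, 0, 0], [0.14, 0, 0.002, 0, 0, 0, 0], [0.155, 0, 0.002, 0, 0, 0, 0], [0.155, 0, 0.002, 0, 0, 0, 0], [0.155, 0, 0.002, 0, 0, 0, 0]]

```text
clock: 3.62
ee_pos: [0.4719, -0.0157, 0.035]
orientation: [-0.626, -0.329, 0.626, -0.329]
ft_force: [0.1, 0.0, 0.8]
width: 0.0002
```

```bash
python3 - <<'E'
from h import *
d=shot('wrist','w3.png');st()
d=shot('top','t3.png');cv2.imwrite('pics/t3.png',cv2.resize(d['frame'][165:265,180:340,::-1],None,fx=4.5,fy=4.5,interpolation=cv2.INTER_CUBIC))
E
```

```text
t 3.67 p [ 0.4727 -0.0159  0.0358] yaw_y -34.58 tilt 0.01 F [-0.01  0.65  0.04] w -0.0001 q [-0.1   0.48  2.13  0.    0.52  0.51]
```

View pics/w3.png

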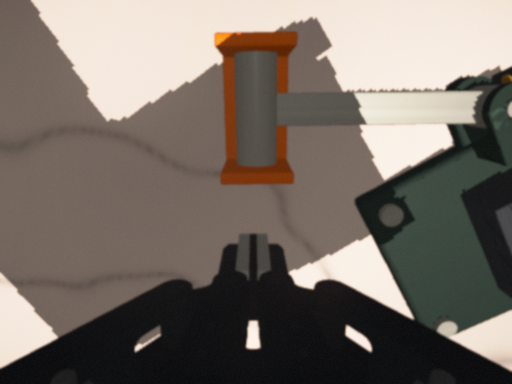

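Request:
jog_arm:
  targets:
    - [[0, 0, -0.004, 0, 0, 0, 0], [0, 0, -0.008, 0, 0, 0, 0], [0, 0, -0.011, 0, 0, 0, 0], [0, 0, -0.013, 0, 0, 0, 0], [0, 0, -0.015, 0, 0, 0, 0], [0, 0, -0.0165, 0, 0, 0, 0], [0, 0, -0.018, 0, 0, 0, 0], [0, 0, -0.0195, 0, 0, 0, 0]]

```text
clock: 4.38
ee_pos: [0.4836, -0.0005, 0.0351]
orientation: [-0.626, -0.328, 0.626, -0.328]
ft_force: [-0.1, 0.4, -0.3]
width: 0.0001
```

Request:
jog_arm:
  targets:
    - [[0, 0, -0.001, 0, 0, 0, 0], [0, 0, -0.002, 0, 0, 0, 0], [0, 0, -0.003, 0, 0, 0, 0], [0, 0, -0.0045, 0, 0, 0, 0], [0, 0, -0.006, 0, 0, 0, 0]]

```text
clock: 4.8
ee_pos: [0.4871, 0.0044, 0.0352]
orientation: [-0.626, -0.328, 0.626, -0.328]
ft_force: [0.5, 0.4, -0.9]
width: -0.0001
```

```bash
python3 - <<'E'
from h import *
d=shot('wrist','w4.png');st();X=world(d)
m=((X[...,2]>0.042)&(X[...,2]<0.075)).astype('uint8'); m[190:]=0; m[:,:205]=0;m[:,300:]=0
r=cv2.minAreaRect(X[m>0][:,:2].astype(np.float32)); print('rest',m.sum(),np.round(r[0],4),np.round(r[1],4),r[2])
E
```

```text
t 4.85 p [0.4873 0.0045 0.0352] yaw_y -34.67 tilt 0.01 F [-0.02 -0.66 -0.3 ] w 0.0 q [-0.05  0.5   2.1   0.    0.54  0.55]
rest 4343 [0.5143 0.0453] [0.0535 0.0357] 55.15803909301758
```

View pics/w4.png

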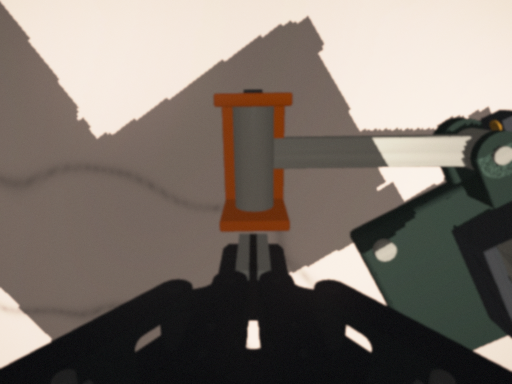

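```bash
python3 - <<'E'
import numpy as np
for s in (0.0125,0.025):
  print([[0,round(0.135*(1-np.cos(a))-0.041*np.sin(a),4),round(-0.041*(1-np.cos(a))-0.135*np.sin(a),4),round(a,4),0,0,0] for a in s*np.arange(1,9)])
E
```

```text
[[0, np.float64(-0.0005), np.float64(-0.0017), np.float64(0.0125), 0, 0, 0], [0, np.float64(-0.001), np.float64(-0.0034), np.float64(0.025), 0, 0, 0], [0, np.float64(-0.0014), np.float64(-0.0051), np.float64(0.0375), 0, 0, 0], [0, np.float64(-0.0019), np.float64(-0.0068), np.float64(0.05), 0, 0, 0], [0, np.float64(-0.0023), np.float64(-0.0085), np.float64(0.0625), 0, 0, 0], [0, np.float64(-0.0027), np.float64(-0.0102), np.float64(0.075), 0, 0, 0], [0, np.float64(-0.0031), np.float64(-0.012), np.float64(0.0875), 0, 0, 0], [0, np.float64(-0.0034), np.float64(-0.0137), np.float64(0.1), 0, 0, 0]]
[[0, np.float64(-0.001), np.float64(-0.0034), np.float64(0.025), 0, 0, 0], [0, np.float64(-0.0019), np.float64(-0.0068), np.float64(0.05), 0, 0, 0], [0, np.float64(-0.0027), np.float64(-0.0102), np.float64(0.075), 0, 0, 0], [0, np.float64(-0.0034), np.float64(-0.0137), np.float64(0.1), 0, 0, 0], [0, np.float64(-0.0041), np.float64(-0.0172), np.float64(0.125), 0, 0, 0], [0, np.float64(-0.0046), np.float64(-0.0206), np.float64(0.15), 0, 0, 0], [0, np.float64(-0.0051), np.float64(-0.0241), np.float64(0.175), 0, 0, 0], [0, np.float64(-0.0055), np.float64(-0.0276), np.float64(0.2), 0, 0, 0]]
```

Request:
jog_arm:
  targets:
    - [[0, -0.0005, -0.0017, 0.0125, 0, 0, 0], [0, -0.001, -0.0034, 0.025, 0, 0, 0], [0, -0.0014, -0.0051, 0.0375, 0, 0, 0], [0, -0.0019, -0.0068, 0.05, 0, 0, 0], [0, -0.0023, -0.0085, 0.0625, 0, 0, 0], [0, -0.0027, -0.0102, 0.075, 0, 0, 0], [0, -0.0031, -0.012, 0.0875, 0, 0, 0], [0, -0.0034, -0.0137, 0.1, 0, 0, 0]]

```text
clock: 5.52
ee_pos: [0.4921, 0.0177, 0.0352]
orientation: [-0.642, -0.296, 0.642, -0.296]
ft_force: [-0.6, -1.0, 0.5]
width: 0.0001
```

```bash
python3 - <<'E'
from h import *
d=shot('wrist','w5.png');st();X=world(d)
m=((X[...,2]>0.042)&(X[...,2]<0.075)).astype('uint8'); m[240:]=0; m[:,:205]=0;m[:,300:]=0
r=cv2.minAreaRect(X[m>0][:,:2].astype(np.float32)); print('rest',m.sum(),np.round(r[0],4),np.round(r[1],4),r[2])
E
```

```text
t 5.57 p [0.4923 0.0179 0.0352] yaw_y -40.52 tilt 0.01 F [ 0.27 -0.46  0.57] w -0.0 q [-0.03  0.5   2.09  0.    0.55  0.68]
rest 5237 [0.5116 0.0402] [0.0652 0.036 ] 56.056800842285156
```

View pics/w5.png

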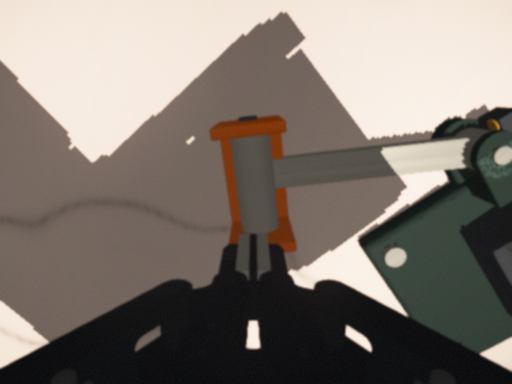

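```bash
python3 - <<'E'
from h import *
d=shot('wrist','w6.png');X=world(d);st()
print(proj(d,[0.4923,0.0179,0.0352]),proj(d,[0.4923,0.0179,0.06]))
for v in range(205,262,4): print(v,[tuple(np.round(X[v,u]*1000).astype(int)) if X[v,u,2]==X[v,u,2] else None for u in (225,245,252,260,285)])
d=shot('top','t6.png');cv2.imwrite('pics/t6.png',cv2.resize(d['frame'][165:265,180:340,::-1],None,fx=4.5,fy=4.5,interpolation=cv2.INTER_CUBIC))
d=shot('scene','s6.png');cv2.imwrite('pics/s6.png',cv2.resize(d['frame'][95:245,180:330,::-1],None,fx=4,fy=4,interpolation=cv2.INTER_CUBIC))
E
```

```text
t 5.62 p [0.4922 0.0177 0.0352] yaw_y -40.42 tilt 0.01 F [ 0.15  0.66 -0.45] w -0.0002 q [-0.03  0.5   2.09 -0.    0.55  0.68]
(np.float64(253.3915661081836), np.float64(221.34104974107353)) (np.float64(253.45871248461685), np.float64(238.92857492042546))
205 [(np.int64(476), np.int64(29), np.int64(-1)), (np.int64(498), np.int64(32), np.int64(47)), (np.int64(502), np.int64(30), np.int64(51)), (np.int64(505), np.int64(27), np.int64(49)), (np.int64(512), np.int64(10), np.int64(26))]
209 [(np.int64(474), np.int64(27), np.int64(0)), (np.int64(497), np.int64(30), np.int64(47)), (np.int64(500), np.int64(28), np.int64(50)), (np.int64(503), np.int64(25), np.int64(49)), (np.int64(510), np.int64(9), np.int64(26))]
213 [(np.int64(472), np.int64(25), np.int64(0)), (np.int64(495), np.int64(28), np.int64(47)), (np.int64(498), np.int64(26), np.int64(49)), (np.int64(502), np.int64(24), np.int64(50)), (np.int64(509), np.int64(7), np.int64(26))]
217 [(np.int64(470), np.int64(23), np.int64(-1)), (np.int64(494), np.int64(27), np.int64(47)), (np.int64(497), np.int64(25), np.int64(50)), (np.int64(501), np
[... 1853 characters left out ...]
63))]
253 [(np.int64(487), np.int64(31), np.int64(88)), (np.int64(496), np.int64(28), np.int64(96)), (np.int64(499), np.int64(27), np.int64(97)), (np.int64(501), np.int64(24), np.int64(97)), (np.int64(485), np.int64(-27), np.int64(0))]
257 [(np.int64(488), np.int64(31), np.int64(93)), (np.int64(496), np.int64(28), np.int64(99)), (np.int64(499), np.int64(26), np.int64(100)), (np.int64(501), np.int64(24), np.int64(99)), (np.int64(482), np.int64(-30), np.int64(-1))]
261 [(np.int64(488), np.int64(31), np.int64(96)), (np.int64(497), np.int64(28), np.int64(104)), (np.int64(499), np.int64(26), np.int64(103)), (np.int64(501), np.int64(24), np.int64(102)), (np.int64(506), np.int64(14), np.int64(96))]
```

View pics/t6.png

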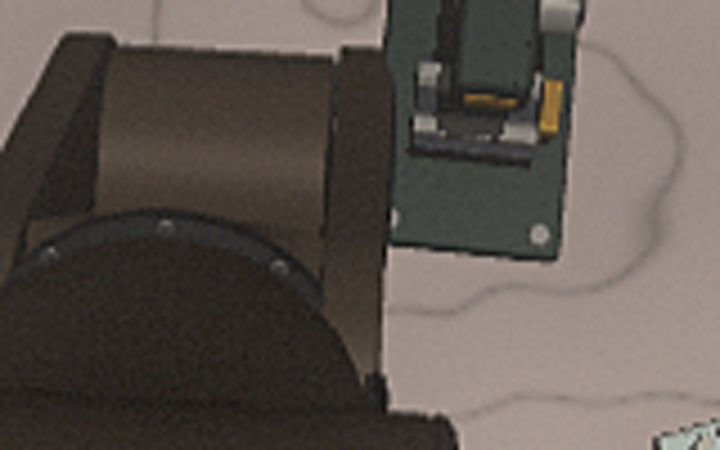

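View pics/s6.png

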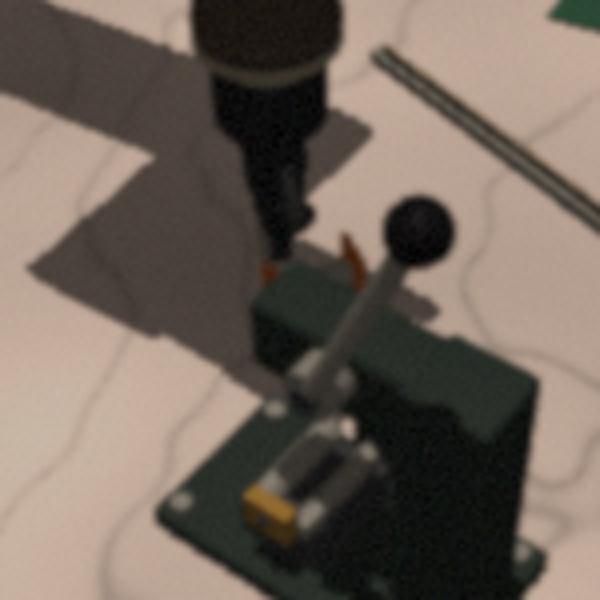

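```bash
python3 - <<'E'
from h import *
d=manip.get_image('scene');X=world(d)
for z in (0.035,0.05,0.06,0.073,0.09,0.11): print(z,np.round(proj(d,[0.4922,0.0177,z]),1))
m=(np.hypot(X[...,0]-0.4955,X[...,1]-0.021)<0.035)&(X[...,2]>0.02)
v,u=np.nonzero(m)
for r in range(v.min(),v.max()+1): 
    i=v==r
    if i.any(): print(r,u[i].min(),u[i].max(),np.round(X[r,u[i][len(u[i])//2]]*1000), d['frame'][r,u[i][len(u[i])//2]])
E
```

```text
0.035 [249.6 168.5]
0.05 [249.4 164.9]
0.06 [249.3 162.4]
0.073 [249.2 159.1]
0.09 [249.  154.8]
0.11 [248.7 149.6]
0 251 252 [491.  55. 497.] [71 57 45]
1 245 255 [490.  49. 497.] [68 54 42]
2 242 256 [490.  46. 496.] [68 56 44]
3 240 257 [493.  41. 496.] [69 55 44]
4 238 259 [496.  36. 497.] [69 54 42]
5 236 259 [496.  33. 496.] [71 55 44]
6 235 260 [499.  28. 496.] [70 56 44]
7 234 260 [500.  24. 496.] [71 57 45]
8 234 260 [502.  20. 496.] [68 55 43]
9 235 261 [505.  20. 494.] [68 54 40]
10 235 261 [507.  16. 494.] [65 52 41]
11 236 261 [510.  15. 493.] [67 52 41]
12 236 261 [513.  12. 493.] [64 50 37]
13 237 261 [514.  10. 492.] [65 53 42]
14 237 261 [516.   7. 491.] [64 49 38]
15 238 261 [517.   9. 489.] [62 50 36]
16 242 260 [519.   8. 488.] [61 50 40]
17 244 260 [520.  10. 486.] [60 48 39]
18 245 261 [524.   9. 485.] [60 48 37]
19 248 260 [527.  11. 483.] [56 43 34]
20 250 257 [526.  10. 481.] [55 45 34]
51 259 261 [516.  46. 396.] [27 20 17]
52 258 261 [518.  42. 396.] [26 21 11]
53 257 262 [520.  38. 396.] [33 27 24]
54 256 262 [519.  36. 394.] [28 23 17]
55 255 261 [521.  2
[... 1732 characters left out ...]
.  -1. 127.] [30 25 25]
150 244 246 [494.  -3. 125.] [31 30 28]
151 244 246 [493.  -1. 119.] [31 30 26]
152 244 246 [492.   0. 114.] [42 40 39]
153 244 255 [517.  -3. 126.] [23 20 20]
154 244 252 [511.  -9. 123.] [3 3 9]
155 244 252 [499.   4. 104.] [15 16 13]
156 245 252 [499.   8.  96.] [15 12 13]
157 245 252 [500.   7.  94.] [14 12 14]
158 245 252 [499.   8.  89.] [16 15 13]
159 245 252 [499.   8.  85.] [20 16 17]
160 245 251 [498.   4.  84.] [43 33 27]
161 245 262 [508.  50.  47.] [59 55 49]
162 245 262 [510.  42.  51.] [50 48 42]
163 245 262 [496.  11.  65.] [60 41 31]
164 245 262 [493.   5.  65.] [65 35 19]
165 245 247 [484.  12.  50.] [62 40 25]
166 245 246 [483.  13.  44.] [54 41 31]
```

```bash
python3 - <<'E'
from h import *
print(plan((0.4777,-0.009,0.035),-34.5)); print(plan((0.4777,-0.009,0.012),-34.5))
for f in ('w1','w2'):
    d=dict(np.load('/tmp/%s.npz'%f)); X=world(d)
    for v in range(228,250,3): print(v,[np.round(X[v,u]*1000) for u in (245,252,260)])
E
```

```text
(array([0.0002, 0.0063, 0.0295]), array([-0.1026,  0.    ,  0.    ]))
(array([0.0232, 0.0063, 0.0295]), array([-0.1026,  0.    ,  0.    ]))
228 [array([417., -82.,   0.]), array([424., -87.,  -1.]), array([433., -93.,  -1.])]
231 [array([415., -85.,   0.]), array([422., -91.,  -1.]), array([430., -96.,  -0.])]
234 [array([477.,  -7., 232.]), array([480.,  -9., 232.]), array([483., -11., 232.])]
237 [array([477.,  -7., 236.]), array([480.,  -9., 236.]), array([483., -11., 235.])]
240 [array([477.,  -7., 239.]), array([479.,  -9., 238.]), array([483., -11., 239.])]
243 [array([477.,  -7., 242.]), array([480.,  -9., 242.]), array([483., -11., 242.])]
246 [array([478.,  -7., 246.]), array([480.,  -9., 244.]), array([483., -11., 245.])]
249 [array([477.,  -7., 247.]), array([479.,  -9., 246.]), array([483., -11., 248.])]
228 [array([416., -79.,   0.]), array([424., -84.,   0.]), array([432., -90.,  -1.])]
231 [array([414., -82.,   0.]), array([421., -87.,   0.]), array([429., -93.,  -0.])]
234 [array([476.,  -3., 232.]), array([479.,  -5., 232.]), array([482.,  -7., 232.])]
237 [array([476.,  -3., 236.]), array([479.,  -5., 235.]), array([482.,  -7., 236.])]
240 [array([476.,  -4., 238.]), array([479.,  -5., 238.]), array([482.,  -7., 239.])]
243 [array([476.,  -4., 242.]), array([479.,  -6., 241.]), array([481.,  -7., 241.])]
246 [array([476.,  -4., 244.]), array([479.,  -6., 244.]), array([482.,  -7., 245.])]
249 [array([476.,  -4., 247.]), array([479.,  -5., 248.]), array([482.,  -7., 248.])]
```

Request:
jog_arm:
  targets:
    - [[0, 0.002, 0.01, -0.04, 0, 0, 0], [0, 0.004, 0.02, -0.08, 0, 0, 0], [0, 0.006, 0.0295, -0.103, 0, 0, 0], [0, 0.006, 0.0295, -0.103, 0, 0, 0], [0.015, 0.006, 0.0295, -0.103, 0, 0, 0], [0.03, 0.006, 0.0295, -0.103, 0, 0, 0], [0.042, 0.006, 0.0295, -0.103, 0, 0, 0], [0.042, 0.006, 0.0295, -0.103, 0, 0, 0]]

```text
clock: 6.43
ee_pos: [0.4766, -0.0086, -0.0084]
orientation: [-0.625, -0.329, 0.627, -0.329]
ft_force: [-1.1, -0.4, -0.1]
width: 0.0
```

```bash
python3 - <<'E'
from h import *
d=shot('wrist','w7.png');st();X=world(d)
for v in range(225,250,3): print(v,[np.round(X[v,u]*1000) for u in (245,260)])
m=((X[...,2]>0.042)&(X[...,2]<0.075)).astype('uint8'); m[240:]=0; m[:,:205]=0;m[:,300:]=0
r=cv2.minAreaRect(X[m>0][:,:2].astype(np.float32)); print('rest',m.sum(),np.round(r[0],4),np.round(r[1],4),r[2])
E
```

```text
t 6.48 p [ 0.4769 -0.0086 -0.0075] yaw_y -34.53 tilt 0.11 F [-0.53  1.03 -0.94] w -0.0003 q [-0.08  0.57  2.14  0.    0.43  0.52]
225 [array([490.,  16.,  64.]), array([494.,  13.,  64.])]
228 [array([489.,  15.,  64.]), array([494.,  12.,  64.])]
231 [array([488.,  14.,  63.]), array([493.,  11.,  63.])]
234 [array([487.,  13.,  62.]), array([492.,  10.,  63.])]
237 [array([479.,   2.,  37.]), array([485.,  -1.,  37.])]
240 [array([480.,   3.,  41.]), array([485.,  -1.,  41.])]
243 [array([480.,   2.,  43.]), array([485.,  -1.,  44.])]
246 [array([480.,   2.,  46.]), array([485.,  -1.,  47.])]
249 [array([480.,   2.,  49.]), array([485.,  -2.,  48.])]
rest 12938 [0.5094 0.0377] [0.0681 0.0356] 56.581817626953125
```

View pics/w7.png

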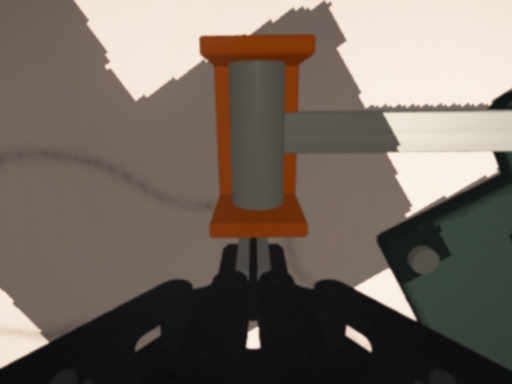

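Request:
jog_arm:
  targets:
    - [[0, 0, -0.002, 0, 0, 0, 0], [0, 0, -0.004, 0, 0, 0, 0], [0, 0, -0.006, 0, 0, 0, 0], [0, 0, -0.0075, 0, 0, 0, 0], [0, 0, -0.009, 0, 0, 0, 0], [0, 0, -0.0105, 0, 0, 0, 0], [0, 0, -0.012, 0, 0, 0, 0], [0, 0, -0.0135, 0, 0, 0, 0]]

```text
clock: 7.15
ee_pos: [0.4849, 0.0024, -0.0068]
orientation: [-0.626, -0.329, 0.626, -0.329]
ft_force: [-2.6, -1.7, 1.4]
width: 0.0
```

```bash
python3 - <<'E'
from h import *
st();st()
E
```

```text
t 7.15 p [ 0.4849  0.0024 -0.0068] yaw_y -34.49 tilt 0.03 F [-2.6  -1.74  1.36] w 0.0 q [-0.06  0.58  2.13 -0.    0.44  0.54]
t 7.15 p [ 0.4849  0.0024 -0.0068] yaw_y -34.49 tilt 0.03 F [-2.6  -1.74  1.36] w 0.0 q [-0.06  0.58  2.13 -0.    0.44  0.54]
```

```bash
python3 - <<'E'
import numpy as np
for s in (0.005,0.02,):
  print([[0,float(round(0.1355*(1-np.cos(a))-0.0445*np.sin(a),4)),float(round(-0.0445*(1-np.cos(a))-0.1355*np.sin(a),4)),float(round(a,4)),0,0,0] for a in s*np.arange(1,9)])
E
```

```text
[[0, -0.0002, -0.0007, 0.005, 0, 0, 0], [0, -0.0004, -0.0014, 0.01, 0, 0, 0], [0, -0.0007, -0.002, 0.015, 0, 0, 0], [0, -0.0009, -0.0027, 0.02, 0, 0, 0], [0, -0.0011, -0.0034, 0.025, 0, 0, 0], [0, -0.0013, -0.0041, 0.03, 0, 0, 0], [0, -0.0015, -0.0048, 0.035, 0, 0, 0], [0, -0.0017, -0.0055, 0.04, 0, 0, 0]]
[[0, -0.0009, -0.0027, 0.02, 0, 0, 0], [0, -0.0017, -0.0055, 0.04, 0, 0, 0], [0, -0.0024, -0.0082, 0.06, 0, 0, 0], [0, -0.0031, -0.011, 0.08, 0, 0, 0], [0, -0.0038, -0.0137, 0.1, 0, 0, 0], [0, -0.0044, -0.0165, 0.12, 0, 0, 0], [0, -0.0049, -0.0193, 0.14, 0, 0, 0], [0, -0.0054, -0.0222, 0.16, 0, 0, 0]]
```

Request:
jog_arm:
  targets:
    - [[0, -0.0009, -0.0027, 0.02, 0, 0, 0], [0, -0.0017, -0.0055, 0.04, 0, 0, 0], [0, -0.0024, -0.0082, 0.06, 0, 0, 0], [0, -0.0031, -0.011, 0.08, 0, 0, 0], [0, -0.0038, -0.0137, 0.1, 0, 0, 0], [0, -0.0044, -0.0165, 0.12, 0, 0, 0], [0, -0.0049, -0.0193, 0.14, 0, 0, 0], [0, -0.0054, -0.0222, 0.16, 0, 0, 0]]

```text
clock: 7.82
ee_pos: [0.493, 0.0237, -0.0069]
orientation: [-0.65, -0.278, 0.65, -0.278]
ft_force: [-1.5, -1.4, 1.5]
width: -0.0001
```

Request:
jog_arm:
  targets:
    - [[0, -0.0009, -0.0027, 0.02, 0, 0, 0], [0, -0.0017, -0.0055, 0.04, 0, 0, 0], [0, -0.0024, -0.0082, 0.06, 0, 0, 0], [0, -0.0031, -0.011, 0.08, 0, 0, 0], [0, -0.0038, -0.0137, 0.1, 0, 0, 0], [0, -0.0044, -0.0165, 0.12, 0, 0, 0], [0, -0.0049, -0.0193, 0.14, 0, 0, 0], [0, -0.0054, -0.0222, 0.16, 0, 0, 0]]

```text
clock: 8.48
ee_pos: [0.5046, 0.0436, -0.0069]
orientation: [-0.67, -0.225, 0.671, -0.225]
ft_force: [-2.1, -0.9, -0.0]
width: -0.0001
```

```bash
python3 - <<'E'
from h import *
d=shot('wrist','w8.png');st();X=world(d)
m=((X[...,2]>0.042)&(X[...,2]<0.075)).astype('uint8'); m[235:]=0; m[:,:190]=0;m[:,320:]=0
r=cv2.minAreaRect(X[m>0][:,:2].astype(np.float32)); print('rest',m.sum(),np.round(r[0],4),np.round(r[1],4),r[2])
E
```

```text
t 8.53 p [ 0.5051  0.044  -0.0068] yaw_y -53.02 tilt 0.01 F [-1.97 -0.14  0.67] w -0.0001 q [0.03 0.59 2.08 0.   0.47 0.95]
rest 9395 [0.5433 0.0721] [0.0646 0.036 ] 36.78904724121094
```

View pics/w8.png

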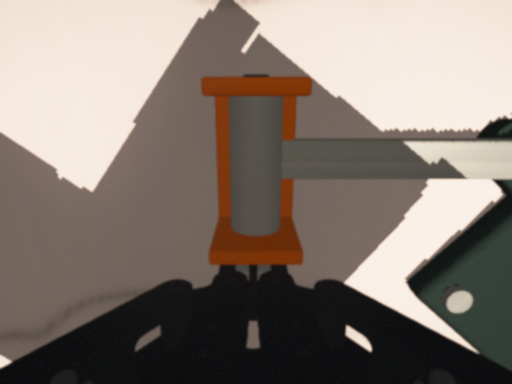

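Request:
jog_arm:
  targets:
    - [[0, -0.0009, -0.0027, 0.02, 0, 0, 0], [0, -0.0017, -0.0055, 0.04, 0, 0, 0], [0, -0.0024, -0.0082, 0.06, 0, 0, 0], [0, -0.0031, -0.011, 0.08, 0, 0, 0], [0, -0.0038, -0.0137, 0.1, 0, 0, 0], [0, -0.0044, -0.0165, 0.12, 0, 0, 0], [0, -0.0049, -0.0193, 0.14, 0, 0, 0], [0, -0.0054, -0.0222, 0.16, 0, 0, 0]]

```text
clock: 9.2
ee_pos: [0.5192, 0.0614, -0.0068]
orientation: [-0.686, -0.17, 0.686, -0.17]
ft_force: [-2.5, 0.1, 0.0]
width: -0.0002
```

Request:
jog_arm:
  targets:
    - [[0, -0.0009, -0.0027, 0.02, 0, 0, 0], [0, -0.0017, -0.0055, 0.04, 0, 0, 0], [0, -0.0024, -0.0082, 0.06, 0, 0, 0], [0, -0.0031, -0.011, 0.08, 0, 0, 0], [0, -0.0038, -0.0137, 0.1, 0, 0, 0], [0, -0.0044, -0.0165, 0.12, 0, 0, 0], [0, -0.0049, -0.0193, 0.14, 0, 0, 0], [0, -0.0054, -0.0222, 0.16, 0, 0, 0]]

```text
clock: 9.87
ee_pos: [0.5364, 0.0765, -0.0068]
orientation: [-0.698, -0.115, 0.698, -0.115]
ft_force: [-2.4, -0.7, 0.6]
width: 0.0001
```

Request:
jog_arm:
  targets:
    - [[0, -0.0009, -0.0027, 0.02, 0, 0, 0], [0, -0.0017, -0.0055, 0.04, 0, 0, 0], [0, -0.0024, -0.0082, 0.06, 0, 0, 0], [0, -0.0031, -0.011, 0.08, 0, 0, 0], [0, -0.0038, -0.0137, 0.1, 0, 0, 0]]

```text
clock: 10.28
ee_pos: [0.5482, 0.0845, -0.0068]
orientation: [0.703, 0.08, -0.703, 0.08]
ft_force: [-2.0, -1.0, -0.0]
width: 0.0003
```

```bash
python3 - <<'E'
from h import *
d=shot('wrist','w9.png');st();X=world(d)
m=((X[...,2]>0.042)&(X[...,2]<0.075)).astype('uint8'); m[235:]=0; m[:,:190]=0;m[:,320:]=0
r=cv2.minAreaRect(X[m>0][:,:2].astype(np.float32)); print('rest',m.sum(),np.round(r[0],4),np.round(r[1],4),r[2])
E
```

```text
t 10.33 p [ 0.5488  0.0847 -0.0068] yaw_y -77.09 tilt 0.04 F [-1.14  0.54  0.76] w 0.0002 q [0.1  0.63 1.97 0.   0.54 1.44]
rest 9386 [0.5951 0.0945] [0.0645 0.0357] 12.891263008117676
```

View pics/w9.png

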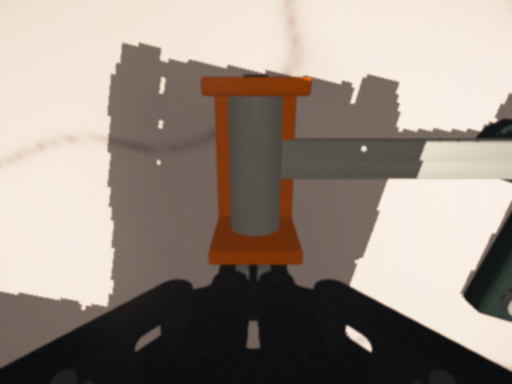

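Request:
jog_arm:
  targets:
    - [[0, -0.0009, -0.0027, 0.02, 0, 0, 0], [0, -0.0017, -0.0055, 0.04, 0, 0, 0], [0, -0.0024, -0.0082, 0.06, 0, 0, 0], [0, -0.0031, -0.011, 0.08, 0, 0, 0], [0, -0.0038, -0.0137, 0.1, 0, 0, 0], [0, -0.0044, -0.0165, 0.12, 0, 0, 0], [0, -0.0049, -0.0193, 0.14, 0, 0, 0], [0, -0.0051, -0.0207, 0.15, 0, 0, 0]]

```text
clock: 11.0
ee_pos: [0.5674, 0.0942, -0.0068]
orientation: [0.707, 0.027, -0.706, 0.027]
ft_force: [-1.6, 0.8, 0.8]
width: 0.0001
```

Request:
jog_arm:
  targets:
    - [[0, -0.0002, -0.0007, 0.005, 0, 0, 0], [0, -0.0004, -0.0014, 0.01, 0, 0, 0], [0, -0.0007, -0.002, 0.015, 0, 0, 0]]

```text
clock: 11.25
ee_pos: [0.5689, 0.0948, -0.0068]
orientation: [-0.707, -0.022, 0.707, -0.022]
ft_force: [-1.3, -1.0, 0.3]
width: -0.0002
```

```bash
python3 - <<'E'
from h import *
st()
E
```

```text
t 11.25 p [ 0.5689  0.0948 -0.0068] yaw_y -86.36 tilt 0.0 F [-1.35 -0.98  0.28] w -0.0002 q [ 0.11  0.65  1.92 -0.    0.58  1.62]
```

Request:
jog_arm:
  targets:
    - [[0, -0.0002, -0.0007, 0.005, 0, 0, 0], [0, -0.0004, -0.0014, 0.01, 0, 0, 0], [0, -0.0007, -0.002, 0.015, 0, 0, 0], [0, -0.0009, -0.0027, 0.02, 0, 0, 0]]

```text
clock: 11.58
ee_pos: [0.5715, 0.0959, -0.0068]
orientation: [-0.707, -0.015, 0.707, -0.015]
ft_force: [-1.5, -0.0, -0.3]
width: 0.0001
```

Request:
jog_arm:
  targets:
    - [[0, -0.0002, -0.0007, 0.005, 0, 0, 0], [0, -0.0004, -0.0014, 0.01, 0, 0, 0], [0, -0.0007, -0.002, 0.015, 0, 0, 0]]

```text
clock: 11.83
ee_pos: [0.5735, 0.0967, -0.0068]
orientation: [0.707, 0.01, -0.707, 0.01]
ft_force: [-1.3, -0.6, 0.6]
width: -0.0002
```

Request:
jog_arm:
  targets:
    - [[0, -0.0002, -0.0007, 0.005, 0, 0, 0], [0, -0.0004, -0.0014, 0.01, 0, 0, 0], [0, -0.0007, -0.002, 0.015, 0, 0, 0]]

```text
clock: 12.08
ee_pos: [0.5755, 0.0975, -0.0068]
orientation: [-0.707, -0.005, 0.707, -0.005]
ft_force: [-2.4, -1.8, -0.0]
width: 0.0
```

Request:
jog_arm:
  targets:
    - [[0, -0.0002, -0.0007, 0.005, 0, 0, 0], [0, -0.0004, -0.0014, 0.01, 0, 0, 0]]

```text
clock: 12.25
ee_pos: [0.5769, 0.0979, -0.0068]
orientation: [0.707, 0.001, -0.707, 0.001]
ft_force: [-1.7, -0.5, 0.6]
width: -0.0007
```

Request:
jog_arm:
  targets:
    - [[0, -0.0002, -0.0007, 0.005, 0, 0, 0], [0, -0.0004, -0.0014, 0.01, 0, 0, 0], [0, -0.0007, -0.002, 0.015, 0, 0, 0]]

```text
clock: 12.5
ee_pos: [0.5789, 0.0986, -0.0068]
orientation: [0.707, -0.004, -0.707, -0.004]
ft_force: [-1.5, -0.3, 0.4]
width: 0.0001
```

```bash
python3 - <<'E'
from h import *
d=shot('wrist','w10.png');st();X=world(d)
m=((X[...,2]>0.042)&(X[...,2]<0.075)).astype('uint8'); m[235:]=0; m[:,:190]=0;m[:,320:]=0
r=cv2.minAreaRect(X[m>0][:,:2].astype(np.float32)); print('rest',m.sum(),np.round(r[0],4),np.round(r[1],4),r[2])
E
```

```text
t 12.55 p [ 0.5791  0.0987 -0.0068] yaw_y -90.69 tilt 0.01 F [-1.96 -0.45 -1.07] w 0.0001 q [ 0.12  0.66  1.89 -0.    0.59  1.7 ]
rest 9407 [0.6267 0.097 ] [0.0358 0.0649] 89.2631607055664
```

Request:
jog_arm:
  targets:
    - [[0, -0.0002, -0.0007, 0.005, 0, 0, 0], [0, -0.0004, -0.0014, 0.01, 0, 0, 0], [0, -0.0007, -0.002, 0.015, 0, 0, 0]]

```text
clock: 12.8
ee_pos: [0.5809, 0.0993, -0.0068]
orientation: [0.707, -0.009, -0.707, -0.009]
ft_force: [-1.9, -1.0, -0.3]
width: 0.0004
```

Request:
jog_arm:
  targets:
    - [[0, -0.0002, -0.0007, 0.005, 0, 0, 0], [0, -0.0004, -0.0014, 0.01, 0, 0, 0]]

```text
clock: 12.97
ee_pos: [0.5823, 0.0997, -0.0068]
orientation: [0.707, -0.013, -0.707, -0.013]
ft_force: [-1.7, 1.2, 0.3]
width: 0.0002
```

Request:
jog_arm:
  targets:
    - [[0, -0.0002, -0.0007, 0.005, 0, 0, 0], [0, -0.0004, -0.0014, 0.01, 0, 0, 0], [0, -0.0007, -0.002, 0.015, 0, 0, 0]]

```text
clock: 13.22
ee_pos: [0.5844, 0.1003, -0.0068]
orientation: [0.707, -0.018, -0.707, -0.018]
ft_force: [-1.9, -1.0, -1.1]
width: 0.0006
```

Request:
jog_arm:
  targets:
    - [[0, -0.0002, -0.0007, 0.005, 0, 0, 0], [0, -0.0004, -0.0014, 0.01, 0, 0, 0]]

```text
clock: 13.38
ee_pos: [0.5857, 0.1006, -0.0068]
orientation: [-0.707, 0.022, 0.707, 0.022]
ft_force: [-1.7, -0.2, 0.3]
width: 0.0003
```

Request:
jog_arm:
  targets:
    - [[0, -0.0002, -0.0007, 0.005, 0, 0, 0], [0, -0.0004, -0.0014, 0.01, 0, 0, 0], [0, -0.0007, -0.002, 0.015, 0, 0, 0]]

```text
clock: 13.63
ee_pos: [0.5878, 0.1012, -0.0068]
orientation: [0.707, -0.027, -0.707, -0.027]
ft_force: [-2.5, -0.9, -0.7]
width: 0.0004
```

Request:
jog_arm:
  targets:
    - [[0, -0.0002, -0.0007, 0.005, 0, 0, 0], [0, -0.0004, -0.0014, 0.01, 0, 0, 0]]

```text
clock: 13.8
ee_pos: [0.5892, 0.1015, -0.0068]
orientation: [0.706, -0.031, -0.706, -0.031]
ft_force: [-2.6, 1.0, 0.2]
width: -0.0003
```

Request:
jog_arm:
  targets:
    - [[0, -0.0002, -0.0007, 0.005, 0, 0, 0], [0, -0.0004, -0.0014, 0.01, 0, 0, 0], [0, -0.0007, -0.002, 0.015, 0, 0, 0]]

```text
clock: 14.05
ee_pos: [0.5913, 0.102, -0.0068]
orientation: [-0.706, 0.036, 0.706, 0.036]
ft_force: [-0.8, -0.5, -0.1]
width: 0.0002
```

Request:
jog_arm:
  targets:
    - [[0, -0.0002, -0.0007, 0.005, 0, 0, 0], [0, -0.0004, -0.0014, 0.01, 0, 0, 0]]

```text
clock: 14.22
ee_pos: [0.5927, 0.1023, -0.0068]
orientation: [0.706, -0.039, -0.706, -0.039]
ft_force: [-3.1, 0.5, 0.7]
width: 0.0001
```

Request:
jog_arm:
  targets:
    - [[0, -0.0002, -0.0007, 0.005, 0, 0, 0], [0, -0.0004, -0.0014, 0.01, 0, 0, 0]]

```text
clock: 14.38
ee_pos: [0.5941, 0.1026, -0.0068]
orientation: [0.706, -0.043, -0.706, -0.043]
ft_force: [-2.6, 1.2, 0.5]
width: -0.0001
```

Request:
jog_arm:
  targets:
    - [[0, -0.0002, -0.0007, 0.005, 0, 0, 0]]

```text
clock: 14.47
ee_pos: [0.5945, 0.1027, -0.0069]
orientation: [-0.705, 0.045, 0.706, 0.045]
ft_force: [-5.5, 2.6, 2.2]
width: 0.0001
```

Request:
jog_arm:
  targets:
    - [[0, 0, 0, 0, 0, 0, 0]]

```text
clock: 14.55
ee_pos: [0.5944, 0.1026, -0.0069]
orientation: [-0.705, 0.045, 0.706, 0.045]
ft_force: [-4.2, 2.3, 1.0]
width: 0.0001
```

```bash
python3 - <<'E'
from h import *
st()
E
```

```text
t 14.55 p [ 0.5944  0.1026 -0.0069] yaw_y -97.26 tilt 0.05 F [-4.19  2.29  1.03] w 0.0001 q [0.12 0.67 1.85 0.   0.62 1.82]
```

Request:
jog_arm:
  targets:
    - [[0, 0, -0.0004, 0, 0, 0, 0], [0, 0, -0.0004, 0, 0, 0, 0]]

```text
clock: 14.72
ee_pos: [0.5945, 0.1027, -0.0069]
orientation: [-0.705, 0.045, 0.706, 0.045]
ft_force: [-5.5, 2.5, 1.9]
width: -0.0002
```

Request:
jog_arm:
  targets:
    - [[0, 0, 0, 0, 0, 0, 0]]

```text
clock: 14.8
ee_pos: [0.5945, 0.1027, -0.0069]
orientation: [-0.705, 0.045, 0.706, 0.045]
ft_force: [-5.9, 2.6, 2.8]
width: 0.0
```

Request:
jog_arm:
  targets:
    - [[0, 0, -0.0004, 0, 0, 0, 0], [0, 0, -0.0008, 0, 0, 0, 0], [0, 0, -0.0008, 0, 0, 0, 0]]

```text
clock: 15.05
ee_pos: [0.5947, 0.1027, -0.007]
orientation: [-0.705, 0.045, 0.706, 0.045]
ft_force: [-8.1, 4.9, 3.7]
width: 0.0003
```

```bash
python3 - <<'E'
from h import *
st()
E
```

```text
t 15.05 p [ 0.5947  0.1027 -0.007 ] yaw_y -97.23 tilt 0.13 F [-8.06  4.92  3.66] w 0.0003 q [0.12 0.67 1.85 0.   0.62 1.82]
```

Request:
jog_arm:
  targets:
    - [[0, 0, 0, 0, 0, 0, 0], [0, 0, 0, 0, 0, 0, 0], [0, 0, 0, 0, 0, 0, 0]]

```text
clock: 15.3
ee_pos: [0.5947, 0.1027, -0.007]
orientation: [-0.705, 0.045, 0.706, 0.045]
ft_force: [-8.2, 5.6, 3.7]
width: -0.0
```

Request:
jog_arm:
  targets:
    - [[0, 0, -0.0002, 0, 0, 0, 0], [0, 0, -0.0002, 0, 0, 0, 0], [0, 0, -0.0002, 0, 0, 0, 0]]

```text
clock: 15.55
ee_pos: [0.5947, 0.1027, -0.0071]
orientation: [-0.705, 0.045, 0.707, 0.045]
ft_force: [-9.2, 5.0, 3.4]
width: -0.0003
```

Request:
jog_arm:
  targets:
    - [[0, 0, 0, 0, 0, 0, 0], [0, 0, 0, 0, 0, 0, 0], [0, 0, 0, 0, 0, 0, 0]]

```text
clock: 15.8
ee_pos: [0.5947, 0.1027, -0.007]
orientation: [-0.705, 0.045, 0.707, 0.045]
ft_force: [-8.3, 5.0, 4.2]
width: 0.0003
```

```bash
python3 - <<'E'
from h import *
d=shot('wrist','w11.png');st();X=world(d); np.savez('/tmp/w11.npz',**d)
m=((X[...,2]>0.042)&(X[...,2]<0.075)).astype('uint8'); m[235:]=0; m[:,:190]=0;m[:,320:]=0
r=cv2.minAreaRect(X[m>0][:,:2].astype(np.float32)); print('rest',m.sum(),np.round(r[0],4),np.round(r[1],4),r[2])
E
```

```text
t 15.85 p [ 0.5947  0.1027 -0.007 ] yaw_y -97.23 tilt 0.14 F [-8.41  5.11  3.48] w 0.0002 q [0.12 0.68 1.85 0.   0.62 1.82]
rest 9340 [0.6422 0.0956] [0.036  0.0648] 82.84674072265625
```

View pics/w11.png

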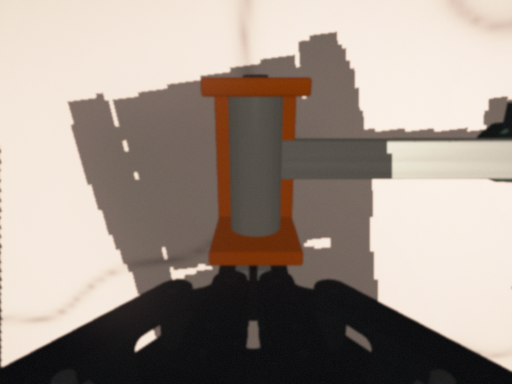

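Request:
jog_arm:
  targets:
    - [[0, 0, 0.001, 0, 0, 0, 0], [0, 0, 0.004, 0, 0, 0, 0], [0, 0, 0.014, 0, 0, 0, 0], [0, 0, 0.03, 0, 0, 0, 0], [-0.03, 0, 0.035, 0, 0, 0, 0], [-0.07, 0, 0.035, 0, 0, 0, 0], [-0.11, 0, 0.035, 0, 0, 0, 0], [-0.15, 0, 0.035, 0, 0, 0, 0]]

```text
clock: 16.52
ee_pos: [0.5605, 0.1068, 0.1448]
orientation: [-0.706, 0.045, 0.706, 0.045]
ft_force: [2.0, 0.2, -0.9]
width: -0.0002
```

```bash
python3 - <<'E'
from h import *
st(); d=manip.get_image('wrist'); cv2.imwrite('pics/w12.png',d['frame'][:,:,::-1]); X=world(d)
m=((X[...,2]>0.042)&(X[...,2]<0.075)).astype('uint8'); m[235:]=0; m[:,:190]=0;m[:,320:]=0
r=cv2.minAreaRect(X[m>0][:,:2].astype(np.float32)); print('rest',m.sum(),np.round(r[0],4),np.round(r[1],4),r[2])
print(plan((0.52,0.2865,0.13),70))
E
```

```text
t 16.52 p [0.5605 0.1068 0.1448] yaw_y -97.23 tilt 0.02 F [ 2.    0.22 -0.94] w -0.0002 q [ 0.14  0.43  1.83 -0.    0.88  1.83]
rest 2718 [0.6382 0.0959] [0.0356 0.0683] 83.25920867919922
(array([ 0.0222, -0.1721,  0.0669]), array([-2.9186, -0.0047, -0.0127]))
```

Request:
jog_arm:
  targets:
    - [[0.005, -0.172, 0.067, -2.92, 0, 0, 0.5], [0.005, -0.172, 0.067, -2.92, 0, 0, 0.5], [0.005, -0.172, 0.067, -2.92, 0, 0, 0.5], [0.005, -0.172, 0.067, -2.92, 0, 0, 0.5], [0.005, -0.172, 0.067, -2.92, 0, 0, 0.5], [0.005, -0.172, 0.067, -2.92, 0, 0, 0.5], [0.005, -0.172, 0.067, -2.92, 0, 0, 0.5], [0.005, -0.172, 0.067, -2.92, 0, 0, 0.5]]

```text
clock: 17.23
ee_pos: [0.516, 0.2865, 0.138]
orientation: [0.64, 0.302, -0.639, 0.302]
ft_force: [-0.5, -0.3, 0.1]
width: 0.0429
```

```bash
python3 - <<'E'
from h import *
st(); print(plan((0.52,0.2865,0.14),70))
E
```

```text
t 17.23 p [0.516  0.2865 0.138 ] yaw_y -39.51 tilt 0.02 F [-0.48 -0.3   0.08] w 0.0429 q [ 0.46  0.46  1.79 -0.    0.89  1.15]
(array([-0.002 ,  0.0031, -0.0026]), array([-1.9113e+00,  1.0000e-04, -5.0000e-04]))
```

Request:
jog_arm:
  targets:
    - [[0, 0.003, -0.003, -1.911, 0, 0, 0.5], [0, 0.003, -0.003, -1.911, 0, 0, 0.5], [0, 0.003, -0.003, -1.911, 0, 0, 0.5], [0, 0.003, -0.003, -1.911, 0, 0, 0.5], [0, 0.003, -0.003, -1.911, 0, 0, 0.5], [0, 0.003, -0.003, -1.911, 0, 0, 0.5], [0, 0.003, -0.003, -1.911, 0, 0, 0.5], [0, 0.003, -0.003, -1.911, 0, 0, 0.5]]

```text
clock: 17.9
ee_pos: [0.5205, 0.2861, 0.1381]
orientation: [0.417, 0.571, -0.417, 0.571]
ft_force: [0.4, 0.5, 0.1]
width: 0.0428
```

```bash
python3 - <<'E'
from h import *
st(); print(plan((0.52,0.2865,0.14),70))
E
```

```text
t 17.9 p [0.5205 0.2861 0.1381] yaw_y 17.71 tilt 0.03 F [0.38 0.46 0.15] w 0.0428 q [ 0.45  0.46  1.79 -0.    0.89  0.14]
(array([-0.0019, -0.0004, -0.0005]), array([-9.126e-01,  2.000e-04, -4.000e-04]))
```

Request:
jog_arm:
  targets:
    - [[0, 0, 0, -0.913, 0, 0, 0.5], [0, 0, 0, -0.913, 0, 0, 0.5], [0, 0, 0, -0.913, 0, 0, 0.5], [0, 0, 0, -0.913, 0, 0, 0.5], [0, 0, 0, -0.913, 0, 0, 0.5], [0, 0, 0, -0.913, 0, 0, 0.5], [0, 0, 0, -0.913, 0, 0, 0.5], [0, 0, 0, -0.913, 0, 0, 0.5]]

```text
clock: 18.57
ee_pos: [0.5205, 0.2861, 0.1381]
orientation: [0.122, 0.696, -0.122, 0.697]
ft_force: [-0.5, -0.0, -1.1]
width: 0.0425
```

Request:
jog_arm:
  targets:
    - [[0, 0, 0, 0, 0, 0, 0.5], [0, 0, 0, 0, 0, 0, 0.5]]

```text
clock: 18.73
ee_pos: [0.5206, 0.2862, 0.1381]
orientation: [0.125, 0.696, -0.125, 0.696]
ft_force: [0.0, -0.4, 0.4]
width: 0.0425
```

```bash
python3 - <<'E'
from h import *
d=shot('wrist','w13.png');st();X=world(d)
cv2.imwrite('pics/w13.png',d['frame'][:,:,::-1])
m=((X[...,2]>0.006)&(X[...,2]<0.035)).astype('uint8'); m[225:]=0
n,lab,s,_=cv2.connectedComponentsWithStats(m)
for k in range(1,n):
    if s[k,4]>200:
        P=X[lab==k]; r=cv2.minAreaRect(P[:,:2].astype(np.float32)); print(s[k],np.round(r[0],4),np.round(r[1],4),r[2],np.percentile(P[:,2],[5,50,95]))
for v in range(225,262,3): print(v,[np.round(X[v,u]*1000) for u in (190,205,220,252,290,305)])
d=shot('top');np.savez('/tmp/t13.npz',**d)
d=shot('scene');np.savez('/tmp/s13.npz',**d)
E
```

```text
t 18.78 p [0.5207 0.2862 0.1381] yaw_y 69.55 tilt 0.01 F [-0.23  0.53 -0.31] w 0.0428 q [ 0.45  0.46  1.78 -0.    0.89 -0.76]
[ 246    0   17  225 3425] [0.4744 0.3047] [0.014  0.2035] 70.05867767333984 [0.01242501 0.0140859  0.01793247]
[443   0  69   7 244] [0.4465 0.5187] [0.0571 0.0043] 69.74176788330078 [0.00659142 0.01133371 0.01429106]
225 [array([552., 202.,  -1.]), array([558., 217.,  -1.]), array([563., 233.,   0.]), array([570., 267.,  13.]), array([589., 303.,  -1.]), array([595., 318.,  -0.])]
228 [array([555., 201.,  -1.]), array([561., 216.,  -0.]), array([566., 231.,  -0.]), array([573., 266.,  13.]), array([592., 302.,  -0.]), array([598., 317.,   0.])]
231 [array([558., 200.,   0.]), array([564., 215.,  -1.]), array([570., 230.,  -0.]), array([576., 264.,  14.]), array([596., 301.,  -1.]), array([601., 316.,   0.])]
234 [array([561., 198.,  -0.]), array([567., 214.,  -0.]), array([573., 229.,   0.]), array([579., 263.,  14.]), array([599., 299.,  -1.]), array([605., 315.,  -1.])]
237 [array([565., 197.,  -1.]), array([502., 269., 182.]), array([576., 227.,   0.]), a
[... 715 characters left out ...]
2.]), array([517., 311., 196.])]
252 [array([501., 266., 198.]), array([507., 268., 187.]), array([593., 220.,  -1.]), array([599., 256.,  12.]), array([620., 293.,  -1.]), array([517., 310., 198.])]
255 [array([500., 267., 202.]), array([509., 267., 187.]), array([596., 219.,  -1.]), array([601., 255.,  14.]), array([623., 291.,   0.]), array([518., 310., 199.])]
258 [array([501., 266., 202.]), array([510., 267., 188.]), array([600., 217.,  -2.]), array([606., 253.,  12.]), array([626., 290.,  -0.]), array([518., 309., 200.])]
261 [array([501., 267., 206.]), array([511., 267., 189.]), array([603., 216.,  -0.]), array([608., 252.,  14.]), array([630., 289.,  -1.]), array([519., 309., 201.])]
```

View pics/w13.png

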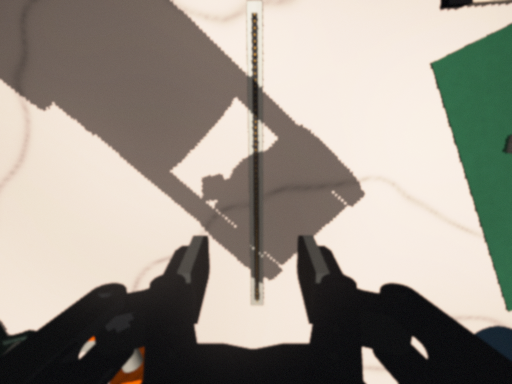

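```bash
python3 - <<'E'
from h import *
d=shot('wrist');X=world(d);st()
m=((X[...,2]>0.006)&(X[...,2]<0.035)).astype('uint8'); m[:,:235]=0;m[:,275:]=0
n,lab,s,_=cv2.connectedComponentsWithStats(m);k=1+np.argmax(s[1:,4]);P=X[lab==k]
P=P[(P[:,2]>0.011)&(P[:,2]<0.017)]
r=cv2.minAreaRect(P[:,:2].astype(np.float32)); print(s[k],np.round(r[0],4),np.round(r[1],4),r[2])
for v in (0,2,4,298,300,303,306): print(v,np.round(X[v,254]*1000))
for f in ('t13','s13'):
    e=dict(np.load('/tmp/%s.npz'%f));X=world(e)
    q=(X[...,2]>0.008)&(X[...,2]<0.03)&(X[...,0]>.35)&(X[...,0]<.68)&(X[...,1]>.2)&(X[...,1]<.36)
    n,lab,s,_=cv2.connectedComponentsWithStats(q.astype('uint8'))
    for k in range(1,n):
        if s[k,4]>20:
            r=cv2.minAreaRect(X[lab==k][:,:2].astype(np.float32)); print(f,s[k],np.round(r[0],4),np.round(r[1],4),r[2])
    # leg/roller
    q=(X[...,2]>0.04)&(X[...,2]<0.075)&(X[...,0]>.58)&(X[...,0]<.70)&(X[...,1]>.06)&(X[...,1]<.13)
    r=cv2.minAreaRect(X[q][:,:2].astype(np.float32)); print(f,'rest',q.sum(),np.round(r[0],4),np.round(r[1],4),r[2])
E
```

```text
t 18.93 p [0.5208 0.2863 0.1382] yaw_y 69.6 tilt 0.01 F [ 0.08 -0.3   0.6 ] w 0.0429 q [ 0.45  0.46  1.78 -0.    0.89 -0.76]
[ 246    0   17  305 4477] [0.5196 0.2887] [0.014  0.2991] 70.23273468017578
0 [379. 340.  13.]
2 [381. 339.  13.]
4 [382. 338.  14.]
298 [650. 239.  17.]
300 [654. 238.  13.]
303 [658. 236.  13.]
306 [671. 231.  -1.]
t13 [136 173  33  71 373] [0.5563 0.2773] [0.0207 0.2243] 69.98365783691406
t13 rest 219 [0.6384 0.0951] [0.0354 0.0701] 83.32695770263672
s13 [272 106  63  48 353] [0.5208 0.2857] [0.0177 0.2984] 70.46160888671875
s13 rest 229 [0.6384 0.0933] [0.0402 0.0699] 83.38448333740234
```

Request:
jog_arm:
  targets:
    - [[0.03, 0.001, -0.002, -0.011, 0, 0, 0.5], [0.07, 0.001, -0.002, -0.011, 0, 0, 0.5], [0.11, 0.001, -0.002, -0.011, 0, 0, 0.5], [0.14, 0.001, -0.002, -0.011, 0, 0, 0.5], [0.155, 0.001, -0.002, -0.011, 0, 0, 0.5], [0.163, 0.001, -0.002, -0.011, 0, 0, 0.5], [0.165, 0.001, -0.002, -0.011, 0, 0, 0.5], [0.165, 0.001, -0.002, -0.011, 0, 0, 0.5]]

```text
clock: 19.6
ee_pos: [0.5196, 0.288, -0.0266]
orientation: [0.121, 0.697, -0.121, 0.697]
ft_force: [-0.2, -0.1, 0.3]
width: 0.0426
```

```bash
python3 - <<'E'
from h import *
d=shot('wrist','w14.png');st();X=world(d)
for u in (205,215,292,300): print(u,[(v,np.round(X[v,u]*1000)) for v in range(226,250,3)])
E
```

```text
t 19.65 p [ 0.52    0.2882 -0.0259] yaw_y 70.29 tilt 0.07 F [-0.03  0.04 -1.29] w 0.0427 q [ 0.46  0.7   1.88 -0.    0.56 -0.77]
205 [(226, array([502., 268.,  -0.])), (229, array([504., 267.,   1.])), (232, array([505., 267.,   1.])), (235, array([501., 271.,  16.])), (238, array([502., 271.,  19.])), (241, array([502., 271.,  22.])), (244, array([503., 271.,  22.])), (247, array([504., 270.,  22.]))]
215 [(226, array([504., 272.,  -1.])), (229, array([505., 272.,   0.])), (232, array([507., 271.,  -0.])), (235, array([509., 271.,  -0.])), (238, array([511., 270.,  -1.])), (241, array([512., 269.,   0.])), (244, array([513., 269.,   0.])), (247, array([515., 268.,   0.]))]
292 [(226, array([518., 310.,  -2.])), (229, array([519., 309.,  -1.])), (232, array([521., 309.,  -1.])), (235, array([523., 308.,  -1.])), (238, array([524., 308.,   0.])), (241, array([526., 307.,  -1.])), (244, array([527., 307.,   0.])), (247, array([529., 306.,  -0.]))]
300 [(226, array([519., 314.,  -1.])), (229, array([521., 313.,  -1.])), (232, array([522., 313.,   1.])), (235, array([516., 312.,  17.])), (238, array([516., 312.,  19.])), (241, array([516., 311.,  22.])), (244, array([518., 311.,  21.])), (247, array([519., 311.,  22.]))]
```

View pics/w14.png

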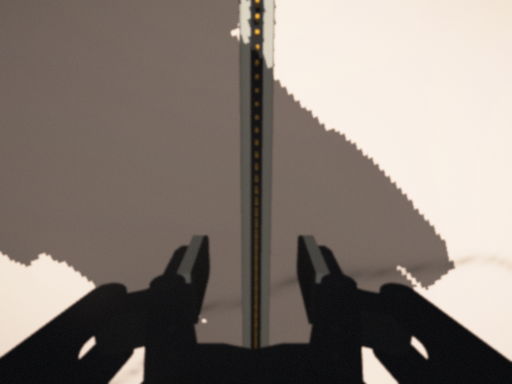

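Request:
jog_arm:
  targets:
    - [[0.005, 0, 0, 0, 0, 0, 0.5], [0.008, 0, 0, 0, 0, 0, 0.5], [0.01, 0, 0, 0, 0, 0, 0.5], [0.01, 0, 0, 0, 0, 0, 0.5]]

```text
clock: 19.98
ee_pos: [0.5194, 0.2879, -0.0368]
orientation: [0.121, 0.697, -0.121, 0.697]
ft_force: [0.2, 0.0, 0.1]
width: 0.0424
```

Request:
jog_arm:
  targets:
    - [[0, 0, 0, 0, 0, 0, 0.3], [0, 0, 0, 0, 0, 0, 0.2], [0, 0, 0, 0, 0, 0, 0], [0, 0, 0, 0, 0, 0, 0], [0, 0, 0, 0, 0, 0, 0], [0, 0, 0, 0, 0, 0, 0]]
  newtons: 60

```text
clock: 20.48
ee_pos: [0.5196, 0.288, -0.0364]
orientation: [0.121, 0.697, -0.121, 0.697]
ft_force: [-0.1, 0.5, 5.2]
width: 0.0123
```

```bash
python3 - <<'E'
from h import *
d=shot('wrist','w15.png');st();X=world(d)
for u in (237,240,268): print(u,[(v,np.round(X[v,u]*1000)) for v in range(226,250,3)])
E
```

```text
t 20.53 p [ 0.5196  0.288  -0.0364] yaw_y 70.3 tilt 0.04 F [-0.86  0.17  6.11] w 0.0123 q [ 0.46  0.71  1.88  0.    0.55 -0.77]
237 [(226, array([499., 288.,  13.])), (229, array([501., 287.,  13.])), (232, array([502., 287.,  13.])), (235, array([503., 286.,  14.])), (238, array([505., 285.,  13.])), (241, array([506., 285.,  14.])), (244, array([506., 285.,  16.])), (247, array([506., 285.,  19.]))]
240 [(226, array([500., 289.,  13.])), (229, array([500., 289.,  15.])), (232, array([502., 288.,  15.])), (235, array([503., 287.,  14.])), (238, array([505., 287.,  14.])), (241, array([506., 286.,  14.])), (244, array([508., 286.,  13.])), (247, array([509., 285.,  13.]))]
268 [(226, array([504., 300.,  13.])), (229, array([505., 300.,  14.])), (232, array([507., 299.,  12.])), (235, array([508., 299.,  13.])), (238, array([509., 298.,  13.])), (241, array([511., 298.,  13.])), (244, array([511., 298.,  15.])), (247, array([510., 298.,  19.]))]
```

View pics/w15.png

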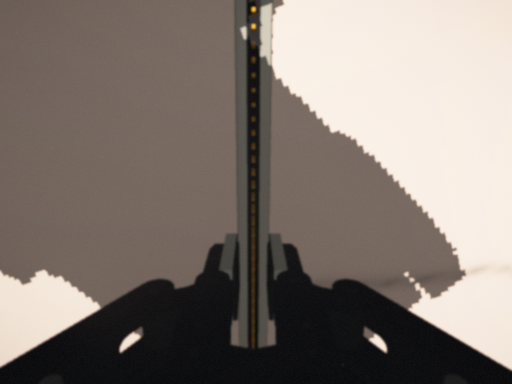

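Request:
jog_arm:
  targets:
    - [[-0.004, 0, 0, 0, 0, 0, 0], [-0.012, 0, 0, 0, 0, 0, 0], [-0.03, 0, 0, 0, 0, 0, 0], [-0.06, 0, 0, 0, 0, 0, 0], [-0.1, 0, 0, 0, 0, 0, 0], [-0.14, 0, 0, 0, 0, 0, 0], [-0.14, 0, 0, 0, 0, 0, 0]]

```text
clock: 21.12
ee_pos: [0.523, 0.2897, 0.1108]
orientation: [0.123, 0.694, -0.119, 0.699]
ft_force: [2.3, 1.2, -2.6]
width: 0.0126
```

```bash
python3 - <<'E'
from h import *
d=shot('wrist','w16.png');st();X=world(d)
np.savez('/tmp/w16.npz',**d)
o,M=axes(); p=np.array(o['ee_pos'])
m=(np.abs((X-p)@M[:,1])<0.012)&((X-p)[...,2]>0.015)&((X-p)[...,2]<0.08); m[250:]=0
P=(X[m]-p)@M   # tool coords
print(m.sum(),np.round(np.percentile(P,[2,50,98],axis=0),4))
zz=P[:,2]
for a in np.arange(-0.16,0.0,0.02):
    i=(zz>a)&(zz<a+0.02)
    if i.sum()>10: print(round(a,2),i.sum(),'x(top body)',np.round(np.percentile(P[i,0],[5,50,95]),4),'y',np.round([P[i,1].min(),P[i,1].max()],4))
print(zz.min())
d=shot('top');Y=world(d); cv2.imwrite('pics/t16.png',cv2.resize(d['frame'][130:290,90:330,::-1],None,fx=3,fy=3,interpolation=cv2.INTER_CUBIC))
d=shot('scene'); cv2.imwrite('pics/s16.png',cv2.resize(d['frame'][40:240,180:400,::-1],None,fx=3,fy=3,interpolation=cv2.INTER_CUBIC))
E
```

```text
t 21.17 p [0.5219 0.2892 0.1077] yaw_y 70.31 tilt 0.42 F [ 0.1   0.7  -5.39] w 0.0124 q [ 0.46  0.5   1.81 -0.    0.82 -0.77]
9091 [[-0.0637 -0.0072 -0.1039]
 [-0.0536  0.0002 -0.0624]
 [-0.0513  0.0074 -0.0105]]
-0.12 613 x(top body) [-0.057  -0.0535 -0.052 ] y [-0.0064  0.0072]
-0.1 2225 x(top body) [-0.0577 -0.0536 -0.052 ] y [-0.0066  0.0074]
-0.08 1927 x(top body) [-0.0572 -0.0536 -0.052 ] y [-0.0066  0.0074]
-0.06 1665 x(top body) [-0.0588 -0.0535 -0.0522] y [-0.0066  0.0073]
-0.04 1452 x(top body) [-0.061  -0.0536 -0.0522] y [-0.0066  0.0075]
-0.02 1209 x(top body) [-0.0599 -0.0536 -0.0467] y [-0.012  0.012]
-0.10592732392207195
```

View pics/s16.png

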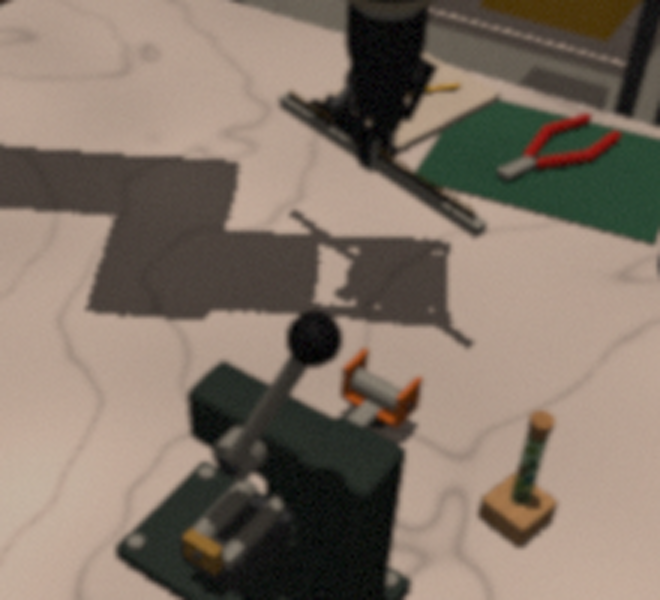

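View pics/w16.png

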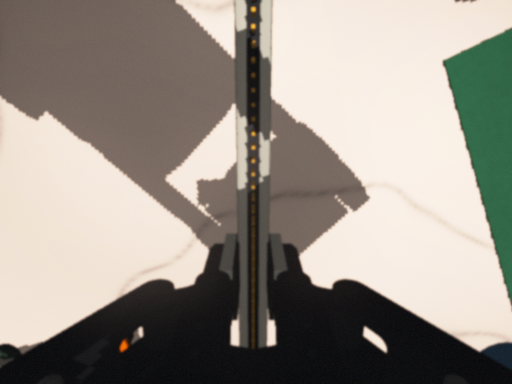

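```bash
python3 - <<'E'
from h import *
st();print(plan((0.624,0.289,0.11),-4.6))
E
```

```text
t 21.27 p [0.5191 0.2878 0.1035] yaw_y 70.3 tilt 0.03 F [-0.33 -0.29 -3.9 ] w 0.0122 q [ 0.46  0.51  1.82 -0.    0.82 -0.77]
(array([-0.0065,  0.0365,  0.0983]), array([ 1.3073e+00,  1.0000e-04, -5.0000e-04]))
```

Request:
jog_arm:
  targets:
    - [[-0.006, 0.005, 0.012, 0.12, 0, 0, 0], [-0.006, 0.01, 0.025, 0.24, 0, 0, 0], [-0.006, 0.015, 0.038, 0.36, 0, 0, 0], [-0.006, 0.02, 0.051, 0.48, 0, 0, 0], [-0.006, 0.025, 0.064, 0.6, 0, 0, 0], [-0.006, 0.03, 0.077, 0.72, 0, 0, 0], [-0.006, 0.034, 0.09, 0.84, 0, 0, 0], [-0.006, 0.0365, 0.098, 0.96, 0, 0, 0]]
  newtons: 80

```text
clock: 21.93
ee_pos: [0.6238, 0.2886, 0.1066]
orientation: [0.43, 0.561, -0.432, 0.56]
ft_force: [0.6, -0.5, -4.8]
width: 0.0116
```

```bash
python3 - <<'E'
from h import *
st();print(plan((0.624,0.289,0.11),-4.6),plan((0.624,0.20,0.08),-4.6))
E
```

```text
t 21.93 p [0.6238 0.2886 0.1066] yaw_y 14.95 tilt 0.19 F [ 0.65 -0.54 -4.77] w 0.0116 q [ 0.39  0.62  1.58 -0.    0.95  0.13]
(array([-0.0034,  0.0003, -0.0004]), array([0.3411, 0.0011, 0.0031])) (array([ 0.0267, -0.0226,  0.0856]), array([0.3411, 0.0011, 0.0031]))
```

Request:
jog_arm:
  targets:
    - [[0, 0, 0, 0.12, 0, 0, 0], [0, 0, 0, 0.24, 0, 0, 0], [0.005, -0.004, 0.015, 0.341, 0, 0, 0], [0.01, -0.01, 0.038, 0.341, 0, 0, 0], [0.015, -0.016, 0.06, 0.341, 0, 0, 0], [0.02, -0.021, 0.08, 0.341, 0, 0, 0], [0.026, -0.023, 0.086, 0.341, 0, 0, 0], [0.026, -0.023, 0.086, 0.341, 0, 0, 0]]

```text
clock: 22.6
ee_pos: [0.6223, 0.198, 0.0801]
orientation: [-0.517, -0.481, 0.52, -0.48]
ft_force: [-1.1, 0.4, -3.5]
width: 0.0114
```

```bash
python3 - <<'E'
from h import *
st();d=shot('wrist','w17.png');np.savez('/tmp/w17.npz',**d);st()
X=world(d);o,M=axes(); p=np.array(o['ee_pos'])
m=(np.abs((X-p)@M[:,1])<0.012)&((X-p)[...,2]>0.045)&((X-p)[...,2]<0.08); m[230:]=0
P=X[m]; r=cv2.minAreaRect(P[:,:2].astype(np.float32)); print('bar',np.round(r[0],4),np.round(r[1],4),r[2],'z',np.percentile(P[:,2],50))
E
```

```text
t 22.6 p [0.6223 0.198  0.0801] yaw_y -4.35 tilt 0.3 F [-1.11  0.36 -3.53] w 0.0114 q [ 0.26  0.61  1.68 -0.    0.86  0.34]
t 22.65 p [0.6229 0.1993 0.081 ] yaw_y -4.32 tilt 0.22 F [ 0.02  0.95 -4.19] w 0.0112 q [0.26 0.61 1.68 0.   0.86 0.34]
bar [0.6265 0.2592] [0.0896 0.0141] 85.62705993652344 z 0.13039193341155347
```

View pics/w17.png

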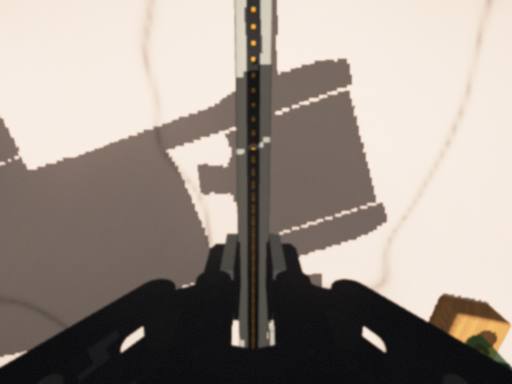

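```bash
python3 - <<'E'
from h import *
st();print(plan((0.6285,0.05,0.043),-4.6),plan((0.624,-0.0065,0.043),-4.6))
E
```

```text
t 22.65 p [0.6229 0.1993 0.081 ] yaw_y -4.32 tilt 0.22 F [ 0.02  0.95 -4.19] w 0.0112 q [0.26 0.61 1.68 0.   0.86 0.34]
(array([0.0381, 0.0169, 0.1485]), array([0.005 , 0.0012, 0.0037])) (array([0.0382, 0.0167, 0.2051]), array([0.005 , 0.0012, 0.0037]))
```

Request:
jog_arm:
  targets:
    - [[0.01, 0.004, 0.015, 0.003, 0, 0, 0], [0.02, 0.008, 0.035, 0.003, 0, 0, 0], [0.03, 0.012, 0.06, 0.003, 0, 0, 0], [0.038, 0.016, 0.085, 0.003, 0, 0, 0], [0.038, 0.016, 0.11, 0.003, 0, 0, 0], [0.038, 0.016, 0.13, 0.003, 0, 0, 0], [0.038, 0.016, 0.143, 0.003, 0, 0, 0], [0.038, 0.016, 0.148, 0.003, 0, 0, 0]]

```text
clock: 23.32
ee_pos: [0.6294, 0.0504, 0.0449]
orientation: [-0.519, -0.48, 0.519, -0.48]
ft_force: [0.5, -0.7, -4.0]
width: 0.0115
```

Request:
jog_arm:
  targets:
    - [[0, 0, 0, 0, 0, 0, 0], [0, 0, 0, 0, 0, 0, 0]]

```text
clock: 23.48
ee_pos: [0.6297, 0.0523, 0.0452]
orientation: [0.519, 0.48, -0.519, 0.48]
ft_force: [0.3, -0.6, -3.8]
width: 0.0116
```

```bash
python3 - <<'E'
from h import *
st();print(plan((0.624,-0.0065,0.043),-4.6))
for c,b in (('top',(150,250,180,340)),('scene',(100,250,200,350))):
    d=shot(c);np.savez('/tmp/%s18.npz'%c,**d); cv2.imwrite('pics/%s18.png'%c,cv2.resize(d['frame'][b[0]:b[1],b[2]:b[3],::-1],None,fx=4,fy=4,interpolation=cv2.INTER_CUBIC))
E
```

```text
t 23.48 p [0.6297 0.0523 0.0452] yaw_y -4.41 tilt 0.02 F [ 0.29 -0.59 -3.82] w 0.0116 q [0.03 0.63 1.76 0.   0.75 0.11]
(array([ 0.0022, -0.0011,  0.0591]), array([ 0.0033, -0.0003, -0.0003]))
```

View pics/scene18.png

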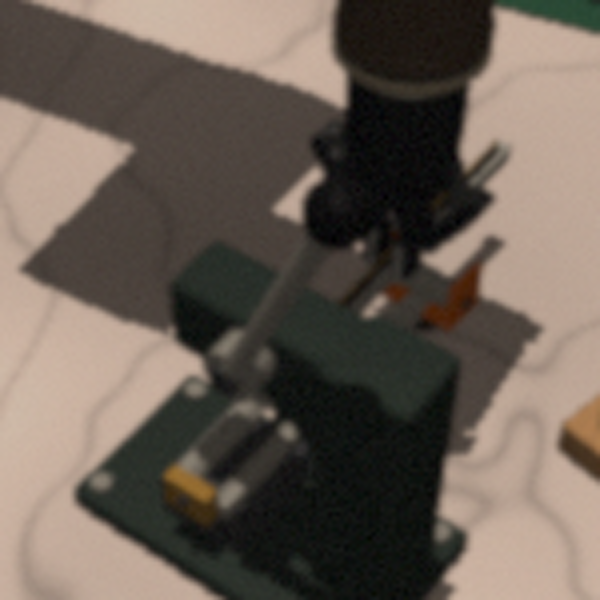

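View pics/top18.png

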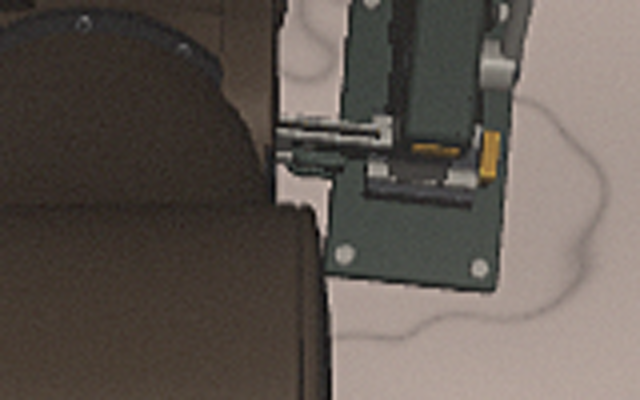

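```bash
python3 - <<'E'
from h import *
for c in ('top','scene'):
    d=dict(np.load('/tmp/%s18.npz'%c));X=world(d)
    print(c)
    m=(X[...,2]>0.09)&(X[...,2]<0.115)&(X[...,0]>.59)&(X[...,0]<.65)&(X[...,1]>-.12)&(X[...,1]<(-.03 if c=='top' else 0.0))
    P=X[m]; print('bar',m.sum()); r=cv2.minAreaRect(P[:,:2].astype(np.float32)); print(np.round(r[0],4),np.round(r[1],4),r[2],'z',np.percentile(P[:,2],[10,50,90]),'ymin',P[:,1].min())
    m=(X[...,2]>0.059)&(X[...,2]<0.067)&(X[...,0]>.58)&(X[...,0]<.66)&(X[...,1]>-.18)&(X[...,1]<-.06)
    n,lab,s,_=cv2.connectedComponentsWithStats(m.astype('uint8'))
    for k in range(1,n):
        if s[k,4]>5: P=X[lab==k]; print('rail',s[k,4],np.round(P.min(0),4),np.round(P.max(0),4),np.round(P.mean(0),4))
    m=(X[...,2]>0.073)&(X[...,2]<0.082)&(X[...,0]>.58)&(X[...,0]<.66)&(X[...,1]>-.2)&(X[...,1]<-.15)
    P=X[m]; print('endstop',m.sum(),np.round(P.min(0),4),np.round(P.max(0),4),np.round(P.mean(0),4))
    # floor
    m=(X[...,2]>0.046)&(X[...,2]<0.0535)&(X[...,0]>.59)&(X[...,0]<.64)&(X[...,1]>-.17)&(X[...,1]<-.08)
    P=X[m]; print('floor',m.sum(),np.round(P.min(0),4),np.round(P.max(0),4),np.round(P.mean(0),4))
E
```

```text
top
bar 132
[ 0.6213 -0.0645] [0.0693 0.0152] 85.2090835571289 z [0.09341947 0.09754307 0.10174528] ymin -0.09907509485941801
rail 17 [ 0.6316 -0.1036  0.0595] [ 0.6413 -0.0857  0.0661] [ 0.6379 -0.096   0.063 ]
rail 10 [ 0.6219 -0.1649  0.0593] [ 0.6362 -0.159   0.0652] [ 0.6294 -0.1619  0.0631]
rail 106 [ 0.591  -0.1624  0.059 ] [ 0.6112 -0.0836  0.0668] [ 0.5997 -0.1226  0.063 ]
endstop 47 [ 0.5951 -0.1783  0.0733] [ 0.63   -0.163   0.0819] [ 0.6135 -0.1689  0.0779]
floor 90 [ 0.5901 -0.1634  0.0464] [ 0.6266 -0.0837  0.0535] [ 0.6076 -0.1215  0.0507]
scene
bar 18
[ 0.6239 -0.0507] [0.1005 0.0134] 89.03634643554688 z [0.09063975 0.09657809 0.09968763] ymin -0.10095094516806202
rail 121 [ 0.5897 -0.1542  0.059 ] [ 0.6089 -0.0832  0.0662] [ 0.5994 -0.1201  0.0624]
rail 145 [ 0.613  -0.1779  0.059 ] [ 0.6405 -0.0885  0.0668] [ 0.6312 -0.1335  0.0627]
rail 8 [ 0.595  -0.1795  0.0604] [ 0.6085 -0.1733  0.0669] [ 0.6007 -0.1753  0.0637]
endstop 68 [ 0.5941 -0.1765  0.0731] [ 0.6284 -0.162   0.0813] [ 0.6116 -0.1708  0.0776]
floor 157 [ 0.6036 -0.1677  0.0474] [ 0.6399 -0.0853  0.0534] [ 0.6186 -0.1248  0.0512]
```

Request:
jog_arm:
  targets:
    - [[0, 0, 0.01, 0.002, 0, 0, 0], [0, -0.001, 0.025, 0.002, 0, 0, 0], [0.001, -0.001, 0.04, 0.002, 0, 0, 0], [0.001, -0.001, 0.05, 0.002, 0, 0, 0], [0.002, -0.001, 0.056, 0.002, 0, 0, 0], [0.002, -0.001, 0.0585, 0.002, 0, 0, 0], [0.002, -0.001, 0.0585, 0.002, 0, 0, 0], [0.002, -0.001, 0.0585, 0.002, 0, 0, 0]]

```text
clock: 24.25
ee_pos: [0.624, -0.0069, 0.0432]
orientation: [0.52, 0.48, -0.519, 0.48]
ft_force: [-0.1, -0.1, -3.3]
width: 0.0116
```

```bash
python3 - <<'E'
from h import *
st();print(plan((0.624,-0.0065,0.0225),-4.6))
for c,b in (('top',(150,250,180,340)),('scene',(100,250,200,350))):
    d=shot(c);X=world(d); cv2.imwrite('pics/%s19.png'%c,cv2.resize(d['frame'][b[0]:b[1],b[2]:b[3],::-1],None,fx=4,fy=4,interpolation=cv2.INTER_CUBIC))
    m=(X[...,2]>0.085)&(X[...,2]<0.115)&(X[...,0]>.59)&(X[...,0]<.65)&(X[...,1]>-.165)&(X[...,1]<-.05)
    P=X[m]; r=cv2.minAreaRect(P[:,:2].astype(np.float32)); print(c,m.sum(),np.round(r[0],4),np.round(r[1],4),r[2],'z',np.percentile(P[:,2],[10,50,90]),'ymin',P[:,1].min())
E
```

```text
t 24.25 p [ 0.624  -0.0069  0.0432] yaw_y -4.56 tilt 0.01 F [-0.12 -0.06 -3.25] w 0.0116 q [-0.06  0.62  1.78  0.    0.74  0.02]
(array([ 0.0207, -0.    , -0.0004]), array([ 0.0007, -0.0001, -0.    ]))
top 20 [ 0.6147 -0.1278] [0.0589 0.014 ] 85.03775787353516 z [0.08980054 0.09604634 0.09847594] ymin -0.1565807031896028
scene 146 [ 0.6136 -0.1288] [0.0627 0.0149] 85.36805725097656 z [0.08830053 0.09445488 0.09830387] ymin -0.16029662850836757
```

View pics/scene19.png

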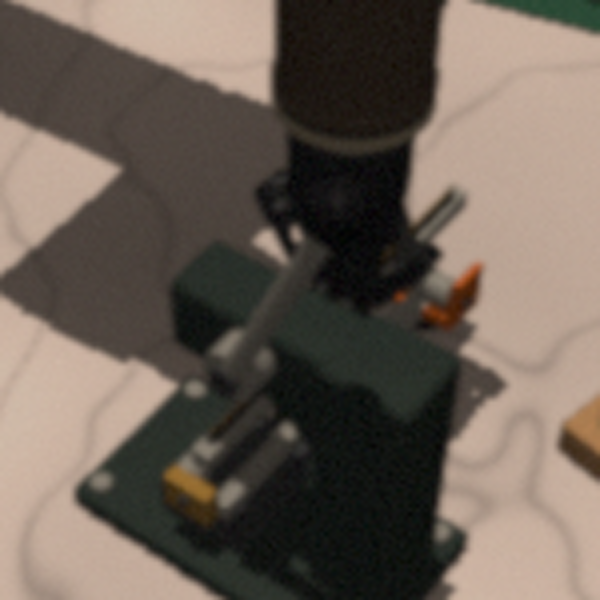

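View pics/top19.png

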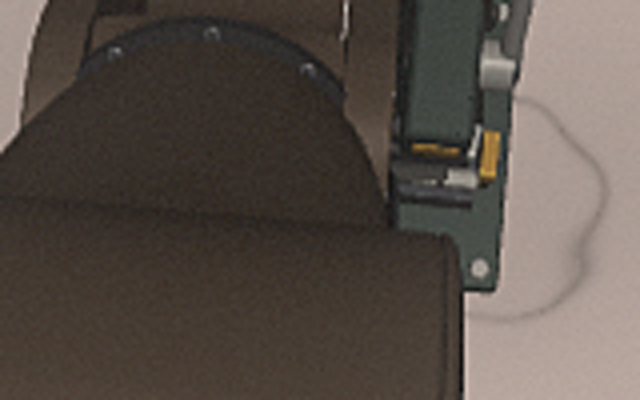

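Request:
jog_arm:
  targets:
    - [[0.006, 0, 0, 0.001, 0, 0, 0], [0.012, 0, 0, 0.001, 0, 0, 0], [0.016, 0, 0, 0.001, 0, 0, 0], [0.019, 0, 0, 0.001, 0, 0, 0], [0.021, 0, 0, 0.001, 0, 0, 0], [0.023, 0, 0, 0.001, 0, 0, 0], [0.025, 0, 0, 0.001, 0, 0, 0], [0.026, 0, 0, 0.001, 0, 0, 0]]

```text
clock: 25.02
ee_pos: [0.6239, -0.0068, 0.017]
orientation: [-0.52, -0.48, 0.52, -0.48]
ft_force: [-0.2, -0.7, -3.7]
width: 0.0111
```

```bash
python3 - <<'E'
from h import *
st();d=shot('wrist','w20.png');st()
E
```

```text
t 25.02 p [ 0.6239 -0.0068  0.017 ] yaw_y -4.59 tilt 0.0 F [-0.16 -0.66 -3.66] w 0.0111 q [-0.06  0.66  1.79 -0.    0.69  0.02]
t 25.07 p [ 0.6238 -0.0068  0.0169] yaw_y -4.59 tilt 0.01 F [ 0.01 -0.2  -4.13] w 0.0117 q [-0.06  0.66  1.79  0.    0.69  0.02]
```

View pics/w20.png

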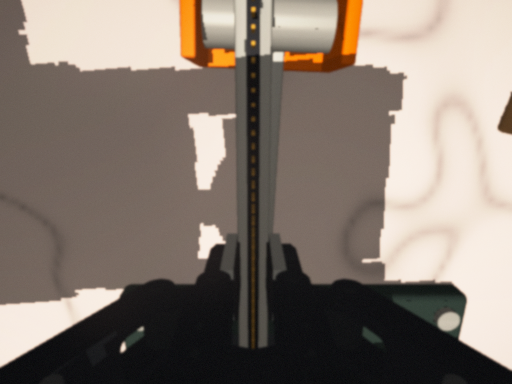

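Request:
jog_arm:
  targets:
    - [[0.001, 0, 0, 0, 0, 0, 0], [0.002, 0, 0, 0, 0, 0, 0], [0.003, 0, 0, 0, 0, 0, 0], [0.004, 0, 0, 0, 0, 0, 0]]

```text
clock: 25.4
ee_pos: [0.6241, -0.0068, 0.0133]
orientation: [0.52, 0.48, -0.52, 0.48]
ft_force: [-1.5, 1.8, 7.4]
width: 0.0116
```

Request:
jog_arm:
  targets:
    - [[0.0007, 0, 0, 0, 0, 0, 0], [0.0014, 0, 0, 0, 0, 0, 0], [0.002, 0, 0, 0, 0, 0, 0]]

```text
clock: 25.65
ee_pos: [0.6243, -0.0068, 0.0127]
orientation: [0.52, 0.479, -0.519, 0.48]
ft_force: [-8.9, 1.4, 30.0]
width: 0.0111
```

Request:
jog_arm:
  targets:
    - [[-0.0012, 0, 0, 0, 0, 0, 0], [-0.0018, 0, 0, 0, 0, 0, 0]]

```text
clock: 25.82
ee_pos: [0.6242, -0.0068, 0.0136]
orientation: [0.52, 0.479, -0.519, 0.48]
ft_force: [-0.3, 0.4, -3.3]
width: 0.0116
```

```bash
python3 - <<'E'
from h import *
st();d=shot('wrist','w21.png');st()
X=world(d);o,M=axes();p=np.array(o['ee_pos'])
P=(X-p)@M
m=(np.abs(P[...,1])<0.009)&(P[...,0]<-0.04)&(P[...,0]>-0.06);m[225:]=0
Q=X[m];r=cv2.minAreaRect(Q[:,:2].astype(np.float32)); print('bar',np.round(r[0],4),np.round(r[1],4),r[2]); 
for a in np.arange(0.02,0.16,0.02):
    i=(Q[:,1]>a)&(Q[:,1]<a+0.02)
    if i.sum()>20: print(round(a,2),i.sum(),'top z',np.round(np.percentile(Q[i,2],[10,30,50]),4),'x',np.round([Q[i,0].min(),Q[i,0].max()],4))
m=(X[...,2]>0.045)&(X[...,2]<0.054)&(np.abs(P[...,1])>0.012); print('roller',m.sum(),np.percentile(X[m][:,2],[50,90,98]))
d=shot('scene');X=world(d); cv2.imwrite('pics/s21.png',cv2.resize(d['frame'][130:250,210:330,::-1],None,fx=5,fy=5,interpolation=cv2.INTER_CUBIC))
m=(X[...,2]>0.045)&(X[...,2]<0.095)&(X[...,0]>.59)&(X[...,0]<.64)&(X[...,1]>-.165)&(X[...,1]<-.08)
P=X[m]; s=P@np.array([0.0,1,0]); 
print('scene nest z hist',np.histogram(P[:,2],bins=np.arange(0.045,0.096,0.003)))
E
```

```text
t 25.82 p [ 0.6242 -0.0068  0.0136] yaw_y -4.58 tilt 0.05 F [-0.26  0.37 -3.32] w 0.0116 q [-0.06  0.66  1.8  -0.    0.68  0.02]
t 25.87 p [ 0.6242 -0.0068  0.0134] yaw_y -4.59 tilt 0.04 F [-0.53  0.45  1.4 ] w 0.0114 q [-0.06  0.66  1.8   0.    0.68  0.02]
bar [0.6285 0.0554] [0.0872 0.0141] 85.39462280273438
0.02 1495 top z [0.0627 0.0633 0.0638] x [0.619 0.634]
0.04 1695 top z [0.0627 0.0633 0.0638] x [0.6203 0.6357]
0.06 1964 top z [0.0626 0.0632 0.0638] x [0.622  0.6374]
0.08 2074 top z [0.0625 0.0632 0.0638] x [0.6237 0.6389]
roller 3792 [0.04889021 0.05043244 0.05309143]
scene nest z hist (array([  1,  19,  31,  17,  48, 142, 147,  47,  19,   6,   6,   5,   0,
         0,   0,   0]), array([0.045, 0.048, 0.051, 0.054, 0.057, 0.06 , 0.063, 0.066, 0.069,
       0.072, 0.075, 0.078, 0.081, 0.084, 0.087, 0.09 , 0.093]))
```

View pics/s21.png

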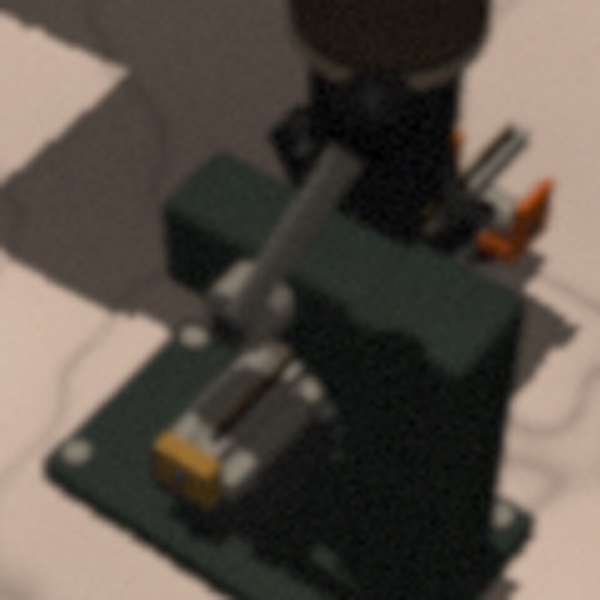

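View pics/w21.png

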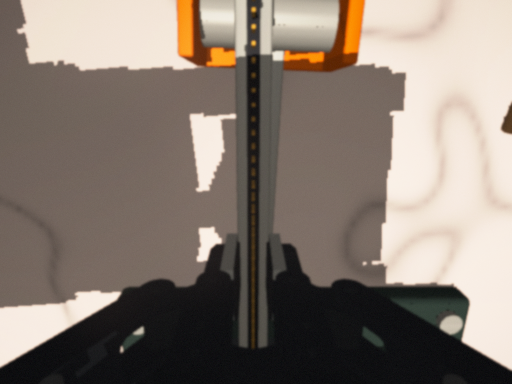

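Request:
jog_arm:
  targets:
    - [[0, 0, 0, 0, 0, 0, 0], [0, 0, 0.0005, 0, 0, 0, 0], [0, 0, 0.001, 0, 0, 0, 0], [0, 0, 0.0015, 0, 0, 0, 0], [0, 0, 0.002, 0, 0, 0, 0]]

```text
clock: 26.33
ee_pos: [0.6244, -0.0083, 0.0133]
orientation: [0.52, 0.479, -0.519, 0.48]
ft_force: [0.1, 6.0, 5.4]
width: 0.0116
```

Request:
jog_arm:
  targets:
    - [[0, 0, 0.0005, 0, 0, 0, 0], [0, 0, 0.001, 0, 0, 0, 0], [0, 0, 0.0015, 0, 0, 0, 0]]

```text
clock: 26.58
ee_pos: [0.6243, -0.0098, 0.0133]
orientation: [0.52, 0.479, -0.519, 0.48]
ft_force: [-0.5, 5.7, 6.0]
width: 0.0115
```

Request:
jog_arm:
  targets:
    - [[-0.0003, 0, 0.0004, 0, 0, 0, 0], [-0.0003, 0, 0.0008, 0, 0, 0, 0], [-0.0003, 0, 0.0012, 0, 0, 0, 0]]

```text
clock: 26.83
ee_pos: [0.6239, -0.0113, 0.0134]
orientation: [0.52, 0.48, -0.519, 0.48]
ft_force: [0.2, 4.2, 4.0]
width: 0.0119
```

Request:
jog_arm:
  targets:
    - [[0, 0, 0.0004, 0, 0, 0, 0], [0, 0, 0.0008, 0, 0, 0, 0]]

```text
clock: 27.0
ee_pos: [0.6238, -0.0118, 0.0134]
orientation: [0.52, 0.48, -0.519, 0.479]
ft_force: [2.4, 13.4, 3.4]
width: 0.0118
```

Request:
jog_arm:
  targets:
    - [[0, 0, -0.0003, 0, 0, 0, 0], [0, 0, -0.0003, 0, 0, 0, 0]]

```text
clock: 27.17
ee_pos: [0.6238, -0.0117, 0.0134]
orientation: [0.52, 0.48, -0.519, 0.48]
ft_force: [1.0, 5.9, 4.1]
width: 0.0118
```

```bash
python3 - <<'E'
from h import *
st();d=shot('scene');X=world(d);st(); cv2.imwrite('pics/s22.png',cv2.resize(d['frame'][170:240,220:300,::-1],None,fx=7,fy=7,interpolation=cv2.INTER_CUBIC))
E
```

```text
t 27.17 p [ 0.6238 -0.0117  0.0134] yaw_y -4.59 tilt 0.03 F [1.01 5.93 4.07] w 0.0118 q [-0.07  0.66  1.8   0.    0.68  0.01]
t 27.22 p [ 0.6238 -0.0117  0.0134] yaw_y -4.59 tilt 0.03 F [1.78 6.13 4.15] w 0.0115 q [-0.07  0.66  1.8   0.    0.68  0.01]
```

View pics/s22.png

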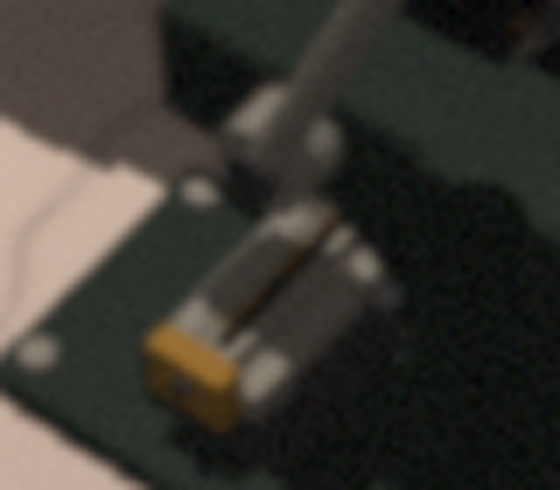

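Request:
jog_arm:
  targets:
    - [[0, 0, 0, 0, 0, 0, 0.2], [0, 0, 0, 0, 0, 0, 0.3], [0, 0, 0, 0, 0, 0, 0.4], [0, 0, 0, 0, 0, 0, 0.5], [0, 0, 0, 0, 0, 0, 0.5], [0, 0, 0, 0, 0, 0, 0.5]]

```text
clock: 27.72
ee_pos: [0.6235, -0.0121, 0.0132]
orientation: [-0.52, -0.48, 0.52, -0.48]
ft_force: [-0.3, 0.0, 0.8]
width: 0.0425
```

```bash
python3 - <<'E'
from h import *
st();d=shot('wrist','w23.png');st()
E
```

```text
t 27.72 p [ 0.6235 -0.0121  0.0132] yaw_y -4.59 tilt 0.01 F [-0.31  0.04  0.84] w 0.0425 q [-0.07  0.66  1.8  -0.    0.68  0.01]
t 27.77 p [ 0.6235 -0.0121  0.0133] yaw_y -4.59 tilt 0.01 F [-0.54  0.62 -0.23] w 0.0427 q [-0.07  0.66  1.8  -0.    0.68  0.01]
```

View pics/w23.png

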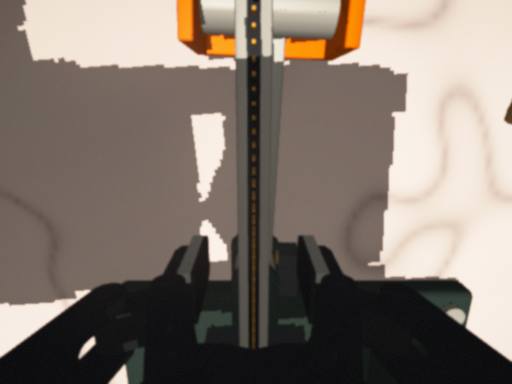

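Released cleanly; the bar sits between the open fingers (columns 238–272) with no force on the tool. I'll raise the arm straight up and check.

Request:
jog_arm:
  targets:
    - [[-0.01, 0, 0, 0, 0, 0, 0.5], [-0.03, 0, 0, 0, 0, 0, 0.5], [-0.065, 0, 0, 0, 0, 0, 0.5], [-0.1, 0, 0, 0, 0, 0, 0.5], [-0.14, 0, 0, 0, 0, 0, 0.5], [-0.17, 0, 0, 0, 0, 0, 0.5], [-0.17, 0, -0.04, 0, 0, 0, 0.5], [-0.17, 0, -0.08, 0, 0, 0, 0.5]]

```text
clock: 28.43
ee_pos: [0.6315, 0.0671, 0.187]
orientation: [0.522, 0.477, -0.519, 0.48]
ft_force: [0.7, 0.8, -1.8]
width: 0.0426
```

Request:
jog_arm:
  targets:
    - [[0, 0, -0.04, 0, 0, 0, 0.5], [0, 0, -0.08, 0, 0, 0, 0.5], [0, 0, -0.12, 0, 0, 0, 0.5], [0, 0, -0.16, 0, 0, 0, 0.5], [0, 0, -0.2, 0, 0, 0, 0.5], [0, 0, -0.2, 0, 0, 0, 0.5], [0, 0, -0.2, 0, 0, 0, 0.5], [0, 0, -0.2, 0, 0, 0, 0.5]]

```text
clock: 29.1
ee_pos: [0.6456, 0.2669, 0.1836]
orientation: [-0.519, -0.48, 0.52, -0.48]
ft_force: [-0.6, 0.6, -0.4]
width: 0.0426
```

```bash
python3 - <<'E'
from h import *
st()
for c,b in (('top',(140,250,180,330)),('scene',(110,250,200,350))):
    d=shot(c);X=world(d); cv2.imwrite('pics/%s24.png'%c,cv2.resize(d['frame'][b[0]:b[1],b[2]:b[3],::-1],None,fx=4,fy=4,interpolation=cv2.INTER_CUBIC))
    m=(X[...,2]>0.06)&(X[...,2]<0.082)&(X[...,0]>.60)&(X[...,0]<.67)&(X[...,1]>-.08)&(X[...,1]<.17)
    n,lab,s,_=cv2.connectedComponentsWithStats(m.astype('uint8'));k=1+np.argmax(s[1:,4]);P=X[lab==k]
    r=cv2.minAreaRect(P[:,:2].astype(np.float32)); print(c,'bar',s[k,4],np.round(r[0],4),np.round(r[1],4),r[2],'z',np.percentile(P[:,2],[10,50,90]),'ymax',P[:,1].max())
    m=(X[...,2]>0.073)&(X[...,2]<0.082)&(X[...,0]>.58)&(X[...,0]<.66)&(X[...,1]>-.2)&(X[...,1]<-.15); P=X[m]; print('es',P[:,1].max())
E
```

```text
t 29.1 p [0.6456 0.2669 0.1836] yaw_y -4.54 tilt 0.02 F [-0.63  0.56 -0.35] w 0.0426 q [ 0.35  0.56  1.48 -0.    1.1   0.43]
top bar 360 [0.6276 0.0279] [0.2162 0.0163] 85.47189331054688 z [0.06228075 0.0660912  0.07096445] ymax 0.1361352084558794
es -0.16322218465903107
scene bar 152 [0.6301 0.0743] [0.1208 0.0149] 86.51354217529297 z [0.06250075 0.06503362 0.06904686] ymax 0.13453169764515283
es -0.15151538330929692
```

View pics/scene24.png

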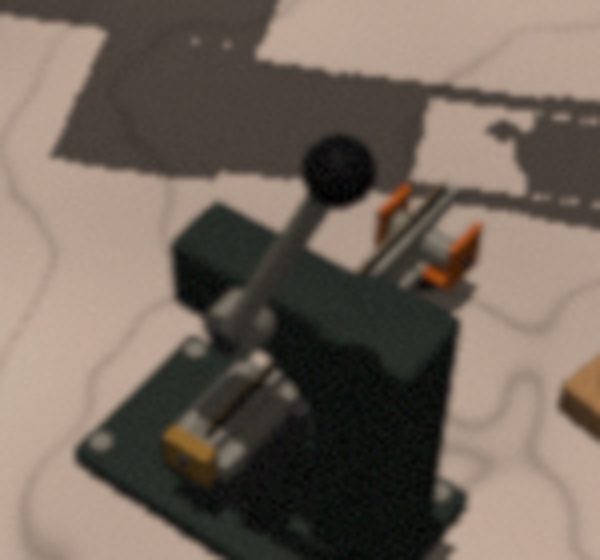

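View pics/top24.png

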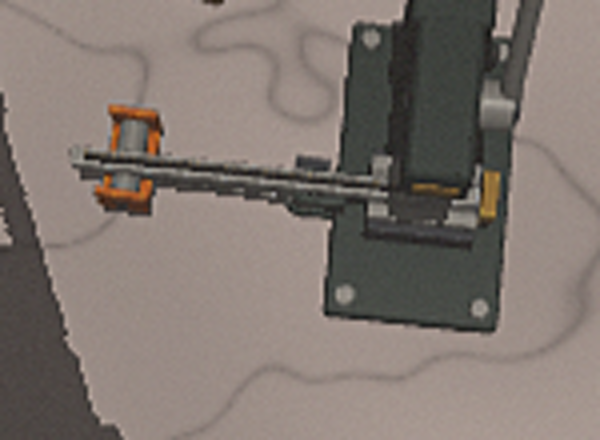

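```bash
python3 - <<'E'
from h import *
st(); print(manip.close_job())
E
```

```text
t 29.2 p [0.6458 0.2659 0.1836] yaw_y -4.64 tilt 0.02 F [-0.    0.11 -0.33] w 0.0432 q [ 0.35  0.56  1.48 -0.    1.1   0.43]
the job is handed in; nothing more can be done
None
```

The job is handed in, at 29.2 s on the clock. The prop leg is out and bedded against its stop, and the bar is home in the nest with its pins up.

- **Leg:** I swung it to its stop, about 2.5° past square and with the roller about 6 mm off the work line. I held it there at about 10 N for roughly 0.8 s. No reading came above about 11 N.
- **Bar:** It went down into the nest and onto the roller while held. I slid it until I felt the brass stop (13.4 N measured at the wrist, of which about 4 N was friction), eased off, and let go.
- **Last checks:** The top view puts the bar's outer end at y = 0.136 m. That matches 300 mm from the end stop's face to about 1 mm. The bar lies at 85.5° against a station line of about 85.4°. Its top at about 63 mm, taken just before the slide, puts the underside at about 50 mm. The leg did not move, and the arm stood clear with no force on it. I sent nothing near the tray, tube or probe, but did not measure them again at the end.

Things that failed or disagreed:
- **Finger length:** The real fingertips end about 40 mm short of the reported TCP. Because of this my first try at pushing the leg passed above it without touching. I corrected for it from two cameras.
- **Hard landing:** When I lowered the bar it was pressed down with about 30 N for a moment before I backed off.
- **Camera spread:** The cameras differed by about 3 mm on where the station is along the work line. I settled the final position by feel at the stop.

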